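# Gauge the tube sleeves in the slant rack

## Task

Only one of the three tube sleeves in the slant rack is clear right down; the other two still have a reducing bush inside. Try them with the plug gauge, without forcing it, and leave the gauge standing fully home, shoulder on the rim, in the sleeve that takes it, with that sleeve seated in its own place in the rack. Put the two sleeves that stop the gauge in the white foam tray, and do not knock over the glass beaker.

Things in the scene. Friction and masses are not known exactly. Their poses are not given: they have to be found in the camera images.
- gauge_mid (a point): steel plug gauge, 100 mm long, 90 to 140 g, upright in the wooden stand, pin down. Pin 13 mm diameter, 46 mm long, with a 4 mm tapered nose; shoulder 21 mm diameter, 6 mm thick; ribbed handle 18 mm diameter, 48 mm long. This point: on the axis half-way, 50 mm from the pin's tip, 4 mm above the shoulder's underside; z points to the handle, whose middle is 26 mm on, its end 50 mm on.
- stand: beech gauge stand, fixed to the bench: a block 46 x 46 mm, 56 mm high, on a foot 74 x 74 x 8 mm, with one upright 16 mm hole 50 mm deep, in which the gauge stands with its shoulder on the top. Origin: centre of the underside.
- sleeve_1_mid (a point): left aluminium tube sleeve in the rack, 62 mm long, 70 g: the lower 38 mm (21.5 mm diameter) sit loose in the rack hole, the upper 24 mm are a 27 mm diameter grip collar resting on the slanted face. Bore 15 mm, open at the collar, closed below. This point: on the axis half-way, 31 mm below the rim; z runs along the bore out of the mouth, at the start 30 degrees from vertical, towards the robot.
- sleeve_2_mid (a point): middle tube sleeve, outside the same as the left one. In the clear sleeve (any of the three; it differs from start to start) the bore is open for 52 mm below the rim, so the gauge goes home: shoulder on the rim, gauge_mid 35 mm above this point along the bore. In the other two a loose bush fills the bottom 26 mm: open for 30 mm only, the shoulder stops 16 mm off the rim.
- sleeve_3_mid (a point): right tube sleeve, outside the same as the left one; the point lies alike. Neighbouring sleeves stand 80 mm apart.
- rack: slant rack fixed to the bench: aluminium block 228 x 64 x 34 mm between steel cheeks on a foot plate 240 x 94 mm; its face, with three 24 mm through holes square to it, leans 30 degrees to the robot, its rear edge 86 mm high. Origin: centre of the underside, x away from the robot, y left along the row; the face's middle is at (-8, 0, 70) mm.
- tray: white foam tray fixed to the bench, 220 x 310 mm outside, walls 12 mm thick and 37 mm high, green inner floor 22 mm above the bench. Origin: centre of the underside; x across the 220 mm width, y along the 310 mm length; the inside reaches 98 mm either way along x and 143 mm along y.
- glass_beaker: empty glass beaker, 55 mm diameter, 68 mm high, loose behind the rack; a bystander. Origin: centre of its underside, z up.
There are look-alikes about, which are no part of the job. What is shaped like the part that bears sleeve_1_mid but brown or orange is not meant. What is shaped like the part that bears sleeve_2_mid but green is not meant.

How it is judged:
By the outcome, as a careful person would: the job done as asked, in the order asked, and still so for the second after the job is handed in, with the robot touching nothing.
It also fails if it takes over 72 s, if anything falls off the work surface, if the arm or the gripper's body presses on something with over 40 N, if the wrist force passes 120 N, or if a joint passes its speed limit or range.

## Robot

A 6-joint arm with a two-finger parallel gripper is mounted at the origin on a cart in front of the work surface, level with it; the furniture and walls round the work are solid. World frame = base frame: x ahead of the robot, y to its left, z up, the work surface at z = 0. Lengths are in m, angles in degrees, forces in N, time in s.
With the tool pointing down it reaches from about 0.25 to 0.725 m from the base axis. Payload 9.7 kg.
Tool frame: the origin (TCP) lies midway between the tips of the shut fingers; the grasp point (between the pads) lies 19 mm behind it (bot.pinch_z is the distance from the TCP to the grasp point, in m); z points along the fingers, y is the direction in which the jaws open and shut (so a half turn about z gives the same grasp; the last joint's range is limited). The gripper opens to 85 mm and grips with 20 to 120 N. Pads are 22 mm wide; open, the fingers measure 114 mm over their backs; the gripper's body (76 mm by 85 mm) begins 54 mm behind the grasp point. The pads swing forward as they close: fully open they stand 13 mm farther back than shut.
Start: joints at [-71.562, 4.979, 10.078, 95.1, 0, 90], TCP at [0.174, -0.522, 0.231] pointing down, gripper open.
Joint ranges: [-179.16, 179.16], [-48.56, 103.87], [-65.8, 70.77], [-126.05, 130.52], [-82.76, 87.17], [-180, 180]. Speed limits (degrees/s): [127.2, 127.2, 147.25, 180, 180, 180].

## Interface

Orientations are given as [roll, pitch, yaw] about the fixed x, y, z axes, in that order (R = Rz(yaw) Ry(pitch) Rx(roll)).
In Python, from workcell import bot, imaging gives the robot as it stands.
- The arm moves only by the tool servo_tool, never from a script. Its argument "moves" is a list that holds one entry, the list of rows, each a list of 7 numbers: the turn, a rotation vector about the tool's x, y, z in rad, then the shift along the tool's x, y, z in cm, then the finger opening in cm, from 0 to 8.54. A call has 1 to 12 rows; each row shifts and turns the pose as measured when the row begins, along the tool's axes as they then stand; what a row does not reach is not made up. A row lasts 1/12 s, in which the tool goes at most 41.7 mm and 7.16 degrees, less where a joint would pass 70% of its speed; a pose out of reach is approached as far as the arm can. A call is refused whole if a number of a shift passes 4.17 or a number of a turn 0.125, either way. A call with a gripper value outside its range is refused whole. The fingers move at their own pace and stop on an object; "force" is the grip in N (left out, the last holds). Time passes only in rows, so rows that do not move let the fingers close. It gives the time, the measured TCP pose, the force and the opening at its end, in the units of the state.
- bot.get_obs(): the state, without advancing time (a new reading comes with each control period).
- imaging.camera(name): name is "side" or "top"; returns the picture (384x512x3 uint8, blue, green, red); there is no depth.
- imaging.calibration(name): a dict with "fx", "fy", "cx", "cy" (pixels), "camera_from_world" (4x4, takes a point from world to camera coordinates). Camera axes: x right, y down, z forward; pixel columns grow to the right and rows downward; lengths in m; the calibration is good to about 2 mm. A picture is of the moment at which its call begins. calibration takes no time and is no camera call.
- bot.job_done(): hands the job in, once; it reports no verdict.
The state is a dict: "time": time; "q": joint angles; "qd": joint speeds; "joint_efforts": joint torques, N m; "ee_pos": TCP position; "tcp_rot": TCP orientation; "wrist_force": force on the tool from outside, world axes, zero at the start; "torque": the same for the moment, N m; "opening": finger opening in m.
Only numpy, scipy, OpenCV 4.12 (cv2) and the standard library are available. Lean on these libraries where they do the work, as an engineer would, in place of code of your own. Each camera call takes 0.05 s, during which the arm holds its last target.

## Working session

There is one attempt and no reset: what is moved stays moved. The work goes in short steps, Python scripts to look and compute and a tool call to move; the robot and the scene stay as the last step left them, time stands still between calls to the robot, and variables do not carry over. Pictures are saved under pics/ and viewed, and the job is handed in when it is done.

Besides the shell and the picture viewer there is one more tool, called after "Call:" by a JSON object that holds its "name" and its "arguments", one argument or row to a line. servo_tool: Moves the arm, as the interface text tells. Its arguments: {"type":"object","properties":{"moves":{"type":"array","items":{"type":"array","items":{"type":"array","items":{"type":"number"}}}},"force":{"type":"number"}},"required":["moves"]}

```bash
ls; mkdir -p pics
python3 - <<'E'
from workcell import bot, imaging
import cv2,numpy as np
for n in("side","top"):
    im=imaging.camera(n); cv2.imwrite(f"pics/{n}0.png",im)
    c=imaging.calibration(n); print(n,c["fx"],c["fy"],c["cx"],c["cy"]); print(np.round(c["camera_from_world"],4).tolist())
o=bot.get_obs(); print(o, bot.pinch_z)
E
```

```text
pics
side 402.18234410804246 402.18234410804246 253.82604452253648 190.96904171626295
[[-0.9672, -0.2525, -0.0278, 0.5618], [-0.0698, 0.3696, -0.9266, 0.139], [0.2442, -0.8942, -0.3751, 1.08], [0.0, 0.0, 0.0, 1.0]]
top 365.4111121386203 365.4111121386203 256.4188185888227 193.28105997244631
[[0.0219, -0.9996, 0.0197, -0.1217], [-0.9949, -0.0237, -0.0985, 0.6084], [0.0989, -0.0174, -0.9949, 1.0076], [0.0, 0.0, 0.0, 1.0]]
{'time': 0.1, 'q': array([-7.15626319e+01,  5.00987561e+00,  1.00401183e+01,  9.51004351e+01,
        7.62223069e-04,  9.00001181e+01]), 'qd': array([-0.14566487, -0.09591752,  0.10153232, -0.00326877,  0.03065458,
       -0.01352555]), 'joint_efforts': array([-1.23572227e-04, -5.21561229e+01,  4.65654624e+01,  1.60184875e-02,
       -5.53258218e-06, -1.30972982e-06]), 'ee_pos': array([ 0.17388666, -0.52157459,  0.23064555]), 'tcp_rot': array([-1.79929808e+02, -7.62077760e-04,  1.84372491e+01]), 'wrist_force': array([-0.18332418, -0.52149968,  0.51005686]), 'torque': array([-0.03504987,  0.02437374, -0.01918497]), 'opening': 0.08529294210324113} 0.0187
```

View pics/side0.png

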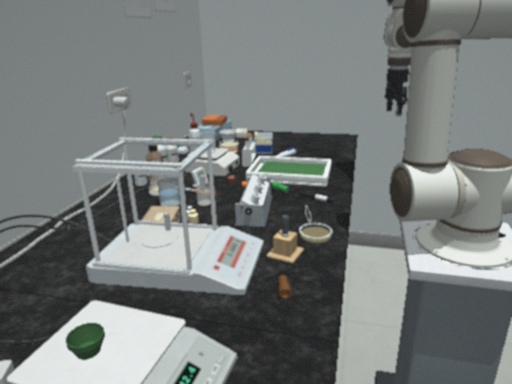

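View pics/top0.png

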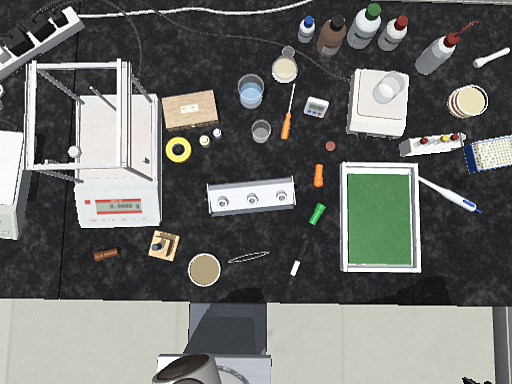

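The top view shows the rack at about (252,197) with sleeves at (223,203), (252,199) and (281,196). The stand and gauge are at (164,246) and the tray is at (380,217). Look-alikes are an orange sleeve (319,175), a green one (318,213) and a brown one (106,254). Next I'll take close crops.

Run:
```python
import cv2,numpy as np
t=cv2.imread("pics/top0.png");s=cv2.imread("pics/side0.png")
a=cv2.resize(t[170:220,200:305],None,fx=7,fy=7,interpolation=cv2.INTER_CUBIC);cv2.imwrite("pics/c1.png",a)
b=cv2.resize(t[225:265,140:190],None,fx=7,fy=7,interpolation=cv2.INTER_CUBIC)
c=cv2.resize(s[165:265,225:310],None,fx=5,fy=5,interpolation=cv2.INTER_CUBIC)
cv2.imwrite("pics/c2.png",b);cv2.imwrite("pics/c3.png",c)
```

```text
(no output)
```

View pics/c1.png

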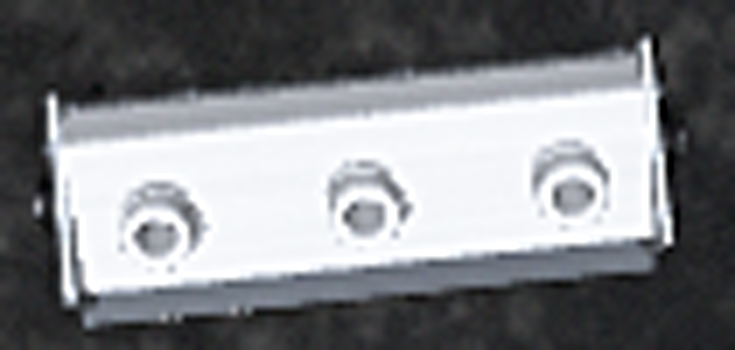

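View pics/c2.png

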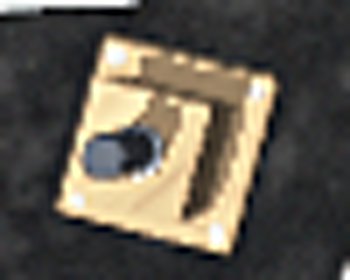

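View pics/c3.png

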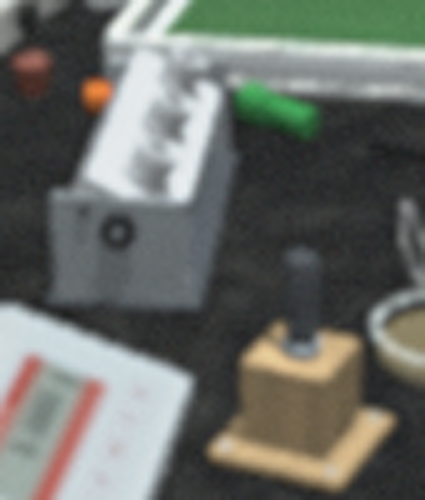

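```bash
cat > h.py <<'E'
from workcell import bot, imaging
import numpy as np, cv2
from scipy.spatial.transform import Rotation as R
def ray(n,u,v):
    c=imaging.calibration(n);M=np.array(c["camera_from_world"]);Rc=M[:3,:3]
    o=-Rc.T@M[:3,3];d=Rc.T@np.array([(u-c["cx"])/c["fx"],(v-c["cy"])/c["fy"],1]);return o,d
def onz(n,u,v,z):
    o,d=ray(n,u,v);return o+d*(z-o[2])/d[2]
def proj(n,p):
    c=imaging.calibration(n);M=np.array(c["camera_from_world"]);q=M[:3,:3]@np.array(p)+M[:3,3]
    return q[0]/q[2]*c["fx"]+c["cx"],q[1]/q[2]*c["fy"]+c["cy"]
def tri(u1,v1,u2,v2):
    o1,d1=ray("top",u1,v1);o2,d2=ray("side",u2,v2)
    A=np.stack([d1,-d2],1);t=np.linalg.lstsq(A,o2-o1,rcond=None)[0]
    a=o1+d1*t[0];b=o2+d2*t[1];return (a+b)/2,np.linalg.norm(a-b)
E
python3 - <<'E'
from h import *
np.set_printoptions(precision=4,suppress=True)
f=lambda x,y,k,ox,oy:((x+.5)/k-.5+ox,(y+.5)/k-.5+oy)
ms=[onz("top",*f(x,y,7,200,170),.0908) for x,y in((157,235),(366,214),(573,194))]
for m in ms: print("mouth",m)
d=ms[0]-ms[2];print("yaw",np.degrees(np.arctan2(-d[0],d[1])),np.linalg.norm(d))
# rack block rear edge at z .086, crop ends (60,145)-(645,88)
p=onz("top",*f(62,143,7,200,170),.086);q=onz("top",*f(645,88,7,200,170),.086);d=p-q;print("rear",p,q,np.degrees(np.arctan2(-d[0],d[1])),np.linalg.norm(d))
cs=[onz("top",*f(x,y,7,140,225),.008) for x,y in((107,35),(275,75),(232,253),(58,210))]
print("foot",np.array(cs),np.mean(cs,0),[np.linalg.norm(cs[i]-cs[i-1]) for i in range(4)])
print("gtop",onz("top",*f(105,156,7,140,225),.110))
print("gside top", f(300,258,5,225,165))
print("tri", tri(*f(105,156,7,140,225),*f(302,256,5,225,165)))
for n,cc in(("tray",((343,163),(417,163),(420,272),(341,272))),):
    a=[onz("top",*c,.037) for c in cc];print(n,np.array(a),np.mean(a,0))
print("beaker",onz("top",261,131,.034))
E
```

```text
mouth [ 0.5765 -0.0156  0.0908]
mouth [ 0.5864 -0.095   0.0908]
mouth [ 0.5959 -0.174   0.0908]
yaw 6.990352989662618 0.15964441170491717
rear [0.6114 0.0223 0.086 ] [ 0.6381 -0.2017  0.086 ] 6.815184311546375 0.22558197232876326
foot [[0.502  0.1802 0.008 ]
 [0.4873 0.1111 0.008 ]
 [0.4151 0.1254 0.008 ]
 [0.4309 0.1966 0.008 ]] [0.4588 0.1533 0.008 ] [np.float64(0.07294732802711626), np.float64(0.07067756600489211), np.float64(0.07353783517995482), np.float64(0.0728507750585133)]
gtop [0.4584 0.1527 0.11  ]
gside top (284.6, 216.2)
tri (array([0.4574, 0.1528, 0.109 ]), np.float64(0.0018011868718362553))
tray [[ 0.7035 -0.3537  0.037 ]
 [ 0.709  -0.5675  0.037 ]
 [ 0.4005 -0.5692  0.037 ]
 [ 0.3962 -0.3477  0.037 ]] [ 0.5523 -0.4595  0.037 ]
beaker [ 0.7916 -0.117   0.034 ]
```

```bash
cat >> h.py <<'E'
YAW=7.0
xr=np.array([np.cos(np.radians(YAW)),np.sin(np.radians(YAW)),0]); A=-.5*xr+np.array([0,0,np.sqrt(.75)])
M=[np.array([.5765,-.0156,.0908]),np.array([.5864,-.095,.0908]),np.array([.5959,-.174,.0908])]
TIL=(180,-30,YAW); DN=(180,0,YAW)
def plan(pos,rpy,n=None,vmax=4.0,rmax=.12):
    o=bot.get_obs();R0=R.from_euler('xyz',o["tcp_rot"],degrees=True);p0=o["ee_pos"]
    R1=R.from_euler('xyz',rpy,degrees=True);rv=(R0.inv()*R1).as_rotvec();d=np.array(pos)-p0
    if n is None:n=int(max(1,np.ceil(np.linalg.norm(d)*100/vmax),np.ceil(np.linalg.norm(rv)/rmax)))
    print("t",round(o["time"],2),"p",p0.round(4),"rpy",o["tcp_rot"].round(2),"F",o["wrist_force"].round(1),"op",round(o["opening"],4),"q",o["q"].round(0))
    print("dist mm",round(np.linalg.norm(d)*1000,1),"n",n,"rotvec/row",(rv/n).round(3))
    for k in range(n):
        Rk=R0*R.from_rotvec(rv*k/n); print(k,(Rk.inv().apply(d/n)*100).round(2))
E
python3 -c "
from h import *
plan((.4585,.153,.21),DN)"
```

```text
t 0.1 p [ 0.1739 -0.5216  0.2306] rpy [-179.93   -0.     18.44] F [-0.2 -0.5  0.5] op 0.0853 q [-72.   5.  10.  95.   0.  90.]
dist mm 732.4 n 19 rotvec/row [-0.     0.     0.011]
0 [ 2.54 -2.89  0.11]
1 [ 2.51 -2.92  0.11]
2 [ 2.48 -2.95  0.11]
3 [ 2.45 -2.97  0.11]
4 [ 2.42 -3.    0.11]
5 [ 2.39 -3.02  0.11]
6 [ 2.36 -3.05  0.11]
7 [ 2.32 -3.07  0.11]
8 [ 2.29 -3.1   0.11]
9 [ 2.26 -3.12  0.11]
10 [ 2.23 -3.15  0.11]
11 [ 2.19 -3.17  0.11]
12 [ 2.16 -3.19  0.11]
13 [ 2.13 -3.21  0.11]
14 [ 2.09 -3.24  0.11]
15 [ 2.06 -3.26  0.11]
16 [ 2.02 -3.28  0.11]
17 [ 1.99 -3.3   0.11]
18 [ 1.95 -3.32  0.11]
```

Call:
{"name": "servo_tool", "arguments": {
  "moves": [
    [[0,0,0.011,2.54,-2.9,0.1,4],[0,0,0.011,2.5,-2.9,0.1,4],[0,0,0.011,2.5,-2.95,0.1,4],[0,0,0.011,2.45,-2.97,0.1,4],[0,0,0.011,2.4,-3,0.1,4],[0,0,0.011,2.4,-3,0.1,4],[0,0,0.011,2.35,-3.05,0.1,4],[0,0,0.011,2.3,-3.07,0.1,4],[0,0,0.011,2.3,-3.1,0.1,4],[0,0,0.011,2.25,-3.1,0.1,4],[0,0,0.011,2.2,-3.15,0.1,4],[0,0,0.011,2.2,-3.2,0.1,4]]
  ],
  "force": 40
}}

```text
time: 1.1
ee_pos: [0.3575, -0.0837, 0.2128]
tcp_rot: [-179.5, 0.1, 9.8]
wrist_force: [0.5, -1.5, 1.3]
opening: 0.0401
```

```bash
python3 -c "
from h import *
plan((.4585,.153,.18),DN)"
```

```text
t 1.1 p [ 0.3575 -0.0837  0.2128] rpy [-1.795e+02  1.300e-01  9.770e+00] F [ 0.5 -1.5  1.3] op 0.0401 q [-13. -20. -14.  96.   0. 157.]
dist mm 259.4 n 7 rotvec/row [-0.001  0.     0.007]
0 [ 2.   -3.08  0.49]
1 [ 1.98 -3.1   0.49]
2 [ 1.95 -3.11  0.48]
3 [ 1.93 -3.13  0.48]
4 [ 1.91 -3.14  0.48]
5 [ 1.89 -3.15  0.48]
6 [ 1.87 -3.17  0.47]
```

```bash
python3 -c "
from h import *
plan((.4585,.153,.14),(180,0,30),n=8)"
```

```text
t 1.1 p [ 0.3575 -0.0837  0.2128] rpy [-1.795e+02  1.300e-01  9.770e+00] F [ 0.5 -1.5  1.3] op 0.0401 q [-13. -20. -14.  96.   0. 157.]
dist mm 267.4 n 8 rotvec/row [-0.001  0.    -0.044]
0 [ 1.75 -2.69  0.93]
1 [ 1.87 -2.61  0.93]
2 [ 1.98 -2.53  0.92]
3 [ 2.09 -2.44  0.92]
4 [ 2.19 -2.35  0.92]
5 [ 2.3  -2.25  0.92]
6 [ 2.39 -2.15  0.91]
7 [ 2.49 -2.04  0.91]
```

Call:
{"name": "servo_tool", "arguments": {
  "moves": [
    [[-0.001,0,-0.044,1.75,-2.7,0.9,4],[-0.001,0,-0.044,1.9,-2.6,0.9,4],[-0.001,0,-0.044,2,-2.55,0.9,4],[-0.001,0,-0.044,2.1,-2.45,0.9,4],[-0.001,0,-0.044,2.2,-2.35,0.9,4],[-0.001,0,-0.044,2.3,-2.25,0.9,4],[-0.001,0,-0.044,2.4,-2.15,0.9,4],[-0.001,0,-0.044,2.5,-2.05,0.9,4],[0,0,0,0,0,0,4]]
  ]
}}

```text
time: 1.85
ee_pos: [0.4604, 0.1737, 0.1366]
tcp_rot: [180.0, -0.0, 31.3]
wrist_force: [0.4, 0.2, -1.3]
opening: 0.0405
```

```bash
python3 -c "
from h import *
plan((.4585,.153,.14),(180,0,30))
for n in('top','side'): 
  im=imaging.camera(n);cv2.imwrite(f'pics/{n}1.png',cv2.resize(im[215:275,130:200] if n=='top' else im[150:260,230:350],None,fx=6,fy=6,interpolation=2))
"
```

```text
t 1.85 p [0.4604 0.1737 0.1366] rpy [ 1.7998e+02 -1.0000e-02  3.1320e+01] F [ 0.4  0.2 -1.3] op 0.0405 q [ 21.  -4.  -9.  85.  -0. 169.]
dist mm 21.1 n 1 rotvec/row [ 0.    -0.     0.023]
0 [-1.24  1.67 -0.34]
```

View pics/side1.png

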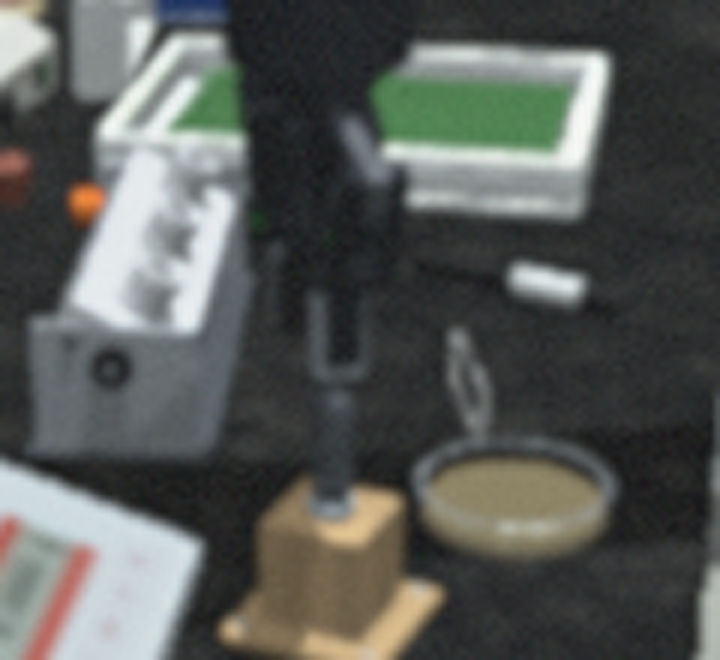

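Gripper hangs above the gauge, displaced by 2 cm (overshoot from speed). I'll correct that and then descend.

Call:
{"name": "servo_tool", "arguments": {
  "moves": [
    [[0,0,0.01,-0.6,0.8,0,4],[0,0,0.01,-0.4,0.6,0,4],[0,0,0,0,0,0,4]]
  ]
}}

```text
time: 2.2
ee_pos: [0.4572, 0.1504, 0.1388]
tcp_rot: [179.9, 0.0, 29.7]
wrist_force: [-0.1, 0.2, 0.1]
opening: 0.0394
```

```bash
python3 -c "
from h import *
plan((.4585,.153,.067),(180,0,30))"
```

```text
t 2.2 p [0.4572 0.1504 0.1388] rpy [1.7991e+02 4.0000e-02 2.9730e+01] F [-0.1  0.2  0.1] op 0.0394 q [ 18.  -5. -10.  85.  -0. 169.]
dist mm 71.8 n 2 rotvec/row [ 0.001  0.    -0.002]
0 [ 0.12 -0.09  3.59]
1 [ 0.12 -0.08  3.59]
```

Call:
{"name": "servo_tool", "arguments": {
  "moves": [
    [[0,0,0,0.12,-0.1,1.5,4],[0,0,0,0.12,-0.1,2,4],[0,0,0,0,0,1.5,4],[0,0,0,0,0,0.8,4],[0,0,0,0,0,0,4]]
  ]
}}

```text
time: 2.62
ee_pos: [0.4598, 0.1471, 0.083]
tcp_rot: [179.8, -0.4, 29.0]
wrist_force: [-0.3, 1.0, 0.6]
opening: 0.0405
```

```bash
python3 -c "
from h import *
plan((.4585,.153,.067),(180,0,30))"
```

```text
t 2.62 p [0.4598 0.1471 0.083 ] rpy [179.8   -0.42  29.03] F [-0.3  1.   0.6] op 0.0405 q [ 18.  -5. -16.  78.  -0. 169.]
dist mm 17.1 n 1 rotvec/row [ 0.004 -0.007 -0.017]
0 [ 0.16 -0.58  1.6 ]
```

Call:
{"name": "servo_tool", "arguments": {
  "moves": [
    [[0.002,-0.004,-0.01,0.1,-0.3,0.6,4],[0.002,-0.003,-0.007,0,-0.2,0.5,4],[0,0,0,0,0,0.2,4],[0,0,0,0,0,0,4]]
  ]
}}

```text
time: 2.95
ee_pos: [0.459, 0.1513, 0.0715]
tcp_rot: [-180.0, -0.2, 30.0]
wrist_force: [0.3, -0.1, -0.0]
opening: 0.0403
```

```bash
python3 -c "
from h import *
plan((.4585,.153,.067),(180,0,30))"
```

```text
t 2.95 p [0.459  0.1513 0.0715] rpy [-1.7999e+02 -1.5000e-01  2.9950e+01] F [ 0.3 -0.1 -0. ] op 0.0403 q [ 18.  -4. -17.  77.   0. 168.]
dist mm 4.9 n 1 rotvec/row [-0.    -0.003 -0.001]
0 [ 0.04 -0.17  0.45]
```

Call:
{"name": "servo_tool", "arguments": {
  "moves": [
    [[0,-0.002,0,0,-0.15,0.4,4],[0,0,0,0,0,0,3],[0,0,0,0,0,0,1],[0,0,0,0,0,0,1],[0,0,0,0,0,0,1],[0,0,0,0,0,0,1],[0,0,0,0,0,0,1]]
  ],
  "force": 40
}}

```text
time: 3.53
ee_pos: [0.4587, 0.1534, 0.0682]
tcp_rot: [180.0, -0.1, 30.0]
wrist_force: [-0.7, -0.2, -1.2]
opening: 0.017
```

```bash
python3 -c "
from h import *
plan((.4585,.153,.067),(180,0,30))"
```

```text
t 3.53 p [0.4587 0.1534 0.0682] rpy [ 1.8e+02 -1.0e-01  3.0e+01] F [-0.7 -0.2 -1.2] op 0.017 q [ 18.  -4. -17.  77.   0. 168.]
dist mm 1.2 n 1 rotvec/row [ 0.    -0.002  0.   ]
0 [-0.03  0.02  0.12]
```

Call:
{"name": "servo_tool", "arguments": {
  "moves": [
    [[0,0,0,0,0,-2,1],[0,0,0,0,0,-4,1],[0,0,0,0,0,-4,1],[0,0,0,0,0,-2,1],[0,0,0,0,0,-0.5,1]]
  ]
}}

```text
time: 3.95
ee_pos: [0.4568, 0.1529, 0.1943]
tcp_rot: [-179.9, 0.2, 30.0]
wrist_force: [0.5, 0.1, -0.2]
opening: 0.0167
```

```bash
python3 -c "
from h import *
plan(M[0]+.085*A,TIL,n=9)"
```

```text
t 3.95 p [0.4568 0.1529 0.1943] rpy [-179.89    0.22   30.01] F [ 0.5  0.1 -0.2] op 0.0167 q [ 18.  -5.  -4.  91.   0. 168.]
dist mm 192.5 n 9 rotvec/row [-0.012  0.058  0.044]
0 [-0.22  2.1   0.33]
1 [-0.15  2.11  0.34]
2 [-0.07  2.11  0.36]
3 [-0.    2.1   0.38]
4 [0.06 2.1  0.41]
5 [0.13 2.09 0.44]
6 [0.2  2.08 0.47]
7 [0.26 2.06 0.51]
8 [0.32 2.04 0.55]
```

Call:
{"name": "servo_tool", "arguments": {
  "moves": [
    [[-0.012,0.058,0.044,-0.2,2.1,0.2,1],[-0.012,0.058,0.044,-0.15,2.1,0.2,1],[-0.012,0.058,0.044,-0.07,2.1,0.3,1],[-0.012,0.058,0.044,0,2.1,0.3,1],[-0.012,0.058,0.044,0.06,2.1,0.4,1],[-0.012,0.058,0.044,0.13,2.1,0.4,1],[-0.012,0.058,0.044,0.2,2.1,0.4,1],[-0.012,0.058,0.044,0.26,1.5,0.4,1],[0,0.02,0,0.1,0.5,0.2,1],[0,0,0,0,0,0,1],[0,0,0,0,0,0,1]]
  ]
}}

```text
time: 4.87
ee_pos: [0.5267, -0.0079, 0.1613]
tcp_rot: [179.5, -28.8, 8.6]
wrist_force: [0.1, 0.4, -1.6]
opening: 0.0173
```

```bash
python3 -c "
from h import *
plan(M[0]+.075*A,TIL)"
```

```text
t 4.87 p [ 0.5267 -0.0079  0.1613] rpy [179.51 -28.75   8.59] F [ 0.1  0.4 -1.6] op 0.0173 q [ -4. -28. -31.  59.   5. 169.]
dist mm 18.4 n 1 rotvec/row [-0.005  0.022  0.024]
0 [0.67 1.39 1.01]
```

Call:
{"name": "servo_tool", "arguments": {
  "moves": [
    [[-0.003,0.012,0.014,0.35,0.7,0.4,1],[-0.002,0.01,0.01,0.3,0.6,0.2,1],[0,0,0,0,0,0,1],[0,0,0,0,0,0,1]]
  ]
}}

```text
time: 5.2
ee_pos: [0.5381, -0.0192, 0.1578]
tcp_rot: [-179.9, -29.9, 7.0]
wrist_force: [-0.1, -0.3, -0.6]
opening: 0.0166
```

```bash
python3 -c "
from h import *
plan(M[0]+.075*A,TIL)
for n in('top','side'): 
  im=imaging.camera(n);cv2.imwrite(f'pics/{n}2.png',cv2.resize(im[150:250,190:310] if n=='top' else im[140:230,225:305],None,fx=6,fy=6,interpolation=2))
"
```

```text
t 5.2 p [ 0.5381 -0.0192  0.1578] rpy [-179.92  -29.92    6.99] F [-0.1 -0.3 -0.6] op 0.0166 q [ -5. -27. -32.  56.   6. 169.]
dist mm 2.6 n 1 rotvec/row [-0.001  0.001 -0.   ]
0 [-0.01  0.11  0.24]
```

View pics/side2.png

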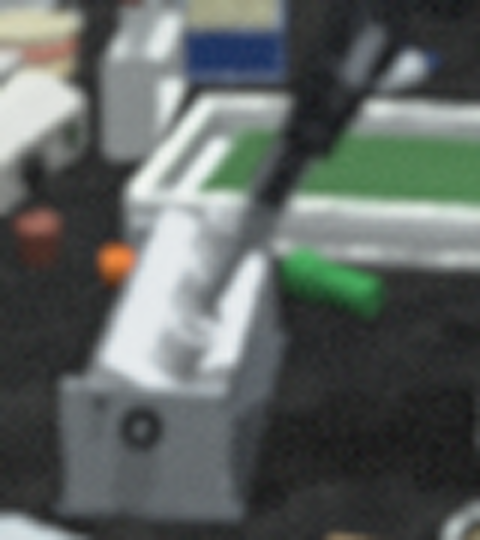

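View pics/top2.png

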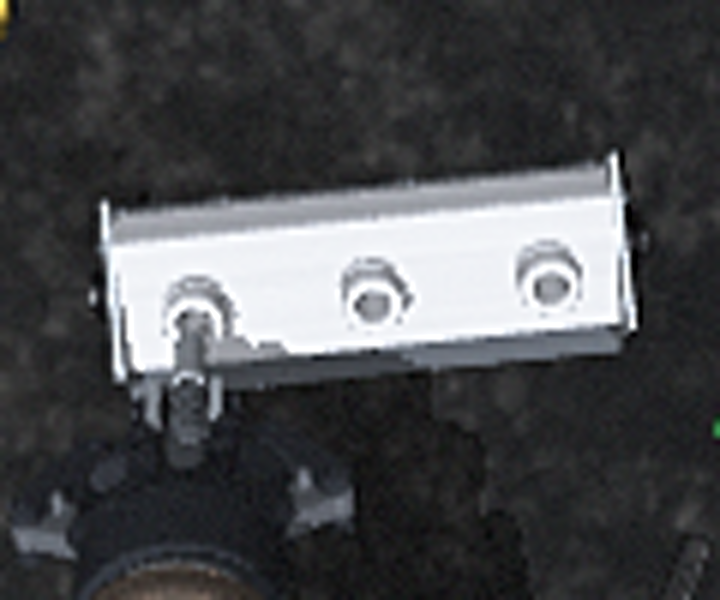

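Gauge pin points at sleeve 1's mouth (side crop ≈(215,305), top crop ≈(190,325)). Inserting slowly.

Add to h.py:
```python
def st(i,h=.0122):
    o=bot.get_obs();Rt=R.from_euler('xyz',o["tcp_rot"],degrees=True);d=o["ee_pos"]-M[i]
    s=d@A; t=Rt.inv().apply(M[i]+A*h-o["ee_pos"])*100
    rv=(Rt.inv()*R.from_euler('xyz',TIL,degrees=True)).as_rotvec()
    print("t",round(o["time"],2),"gap to rim mm",round((s-h)*1e3,1),"to-go tool cm",t.round(2),"rot",rv.round(3),"Ftool",Rt.inv().apply(o["wrist_force"]).round(1),"Tq",Rt.inv().apply(o["torque"]).round(2),"op",round(o["opening"],4))
```

```text
(no output)
```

Call:
{"name": "servo_tool", "arguments": {
  "moves": [
    [[0,0,0,0,0.1,0.5,1],[0,0,0,0,0,0.7,1],[0,0,0,0,0,0.7,1],[0,0,0,0,0,0.3,1],[0,0,0,0,0,0,1]]
  ]
}}

```text
time: 5.72
ee_pos: [0.5503, -0.0179, 0.1371]
tcp_rot: [-179.9, -29.9, 7.1]
wrist_force: [-0.2, -0.7, -1.5]
opening: 0.0171
```

```bash
python3 -c "
from h import *
st(0)"
```

```text
t 5.72 gap to rim mm 41.0 to-go tool cm [-0.04  0.09  4.1 ] rot [-0.002  0.002  0.001] Ftool [-1.   0.7  1.2] Tq [-0.05 -0.67 -0.03] op 0.0171
```

Call:
{"name": "servo_tool", "arguments": {
  "moves": [
    [[0,0,0,0,0.08,0.5,1],[0,0,0,0,0,0.6,1],[0,0,0,0,0,0.4,1],[0,0,0,0,0,0,1]]
  ]
}}

```text
time: 6.05
ee_pos: [0.5581, -0.0176, 0.1217]
tcp_rot: [-179.9, -29.8, 7.1]
wrist_force: [0.1, -0.9, -0.6]
opening: 0.017
```

```bash
python3 -c "
from h import *
st(0)"
```

```text
t 6.05 gap to rim mm 23.8 to-go tool cm [0.06 0.03 2.38] rot [-0.002  0.003  0.001] Ftool [-0.3  0.9  0.6] Tq [ 0.05 -0.64  0.02] op 0.017
```

Call:
{"name": "servo_tool", "arguments": {
  "moves": [
    [[0,0,0,0,0,0.3,1],[0,0,0,0,0,0.3,1],[0,0,0,0,0,0.2,1],[0,0,0,0,0,0.1,1],[0,0,0,0,0,0,1]]
  ]
}}

```text
time: 6.47
ee_pos: [0.5628, -0.0171, 0.1163]
tcp_rot: [-179.9, -29.9, 7.1]
wrist_force: [-6.0, -0.9, 0.2]
opening: 0.0171
```

```bash
python3 -c "
from h import *
st(0)"
```

```text
t 6.47 gap to rim mm 16.8 to-go tool cm [-0.08  0.02  1.68] rot [-0.002  0.002  0.001] Ftool [-5.2  0.1 -3.2] Tq [ 0.1  -1.7   0.01] op 0.0171
```

Call:
{"name": "servo_tool", "arguments": {
  "moves": [
    [[0,0,0,-0.08,0,0.15,1],[0,0,0,0,0,0.2,1],[0,0,0,0,0,0.2,1]]
  ]
}}

```text
time: 6.72
ee_pos: [0.565, -0.0168, 0.1167]
tcp_rot: [-179.9, -30.2, 7.1]
wrist_force: [-17.5, -2.4, 16.7]
opening: 0.017
```

```bash
python3 -c "
from h import *
st(0)"
```

```text
t 6.72 gap to rim mm 16.0 to-go tool cm [-0.3   0.02  1.6 ] rot [-0.002 -0.003  0.001] Ftool [ -6.9   0.2 -23.3] Tq [ 0.04 -2.05 -0.01] op 0.017
```

Sleeve 1 stops the gauge at a 16.0 mm gap, with the axial force rising, so it has a bush. I'll withdraw and go to sleeve 2.

Call:
{"name": "servo_tool", "arguments": {
  "moves": [
    [[0,0,0,-0.2,0,-0.5,1],[0,0,0,0,0,-1.5,1],[0,0,0,0,0,-2,1],[0,0,0,0,0,-1.5,1],[0,0,0,0,0,-0.3,1],[0,0,0,0,0,0,1]]
  ]
}}

```text
time: 7.22
ee_pos: [0.5337, -0.0208, 0.169]
tcp_rot: [-180.0, -30.3, 7.1]
wrist_force: [0.0, -0.1, -2.0]
opening: 0.0171
```

```bash
python3 -c "
from h import *
st(0);plan(M[1]+.075*A,TIL,n=3)"
```

```text
t 7.22 gap to rim mm 77.1 to-go tool cm [-0.21  0.02  7.71] rot [-0.001 -0.005  0.002] Ftool [-1.   0.1  1.8] Tq [-0.01 -0.64 -0.02] op 0.0171
t 7.22 p [ 0.5337 -0.0208  0.169 ] rpy [-179.98  -30.31    7.11] F [ 0.  -0.1 -2. ] op 0.0171 q [ -6. -28. -31.  57.   6. 169.]
dist mm 81.4 n 3 rotvec/row [-0.    -0.002  0.001]
0 [-0.06  2.67  0.47]
1 [-0.06  2.67  0.48]
2 [-0.05  2.67  0.48]
```

Call:
{"name": "servo_tool", "arguments": {
  "moves": [
    [[0,-0.005,0,-0.1,1.7,0.2,1],[0,0,0,-0.1,2.5,0.4,1],[0,0,0,0,2,0.4,1],[0,0,0,0,1.2,0.2,1],[0,0,0,0,0.3,0,1],[0,0,0,0,0,0,1]]
  ]
}}

```text
time: 7.72
ee_pos: [0.5493, -0.0988, 0.1533]
tcp_rot: [-179.9, -30.0, 7.2]
wrist_force: [-0.7, 0.5, -0.9]
opening: 0.0167
```

```bash
python3 -c "
from h import *
st(1)"
```

```text
t 7.72 gap to rim mm 60.6 to-go tool cm [0.1  0.1  6.06] rot [-0.003 -0.     0.003] Ftool [-1.1 -0.6  0.5] Tq [-0.   -0.58 -0.07] op 0.0167
```

Call:
{"name": "servo_tool", "arguments": {
  "moves": [
    [[0,0,0,0.1,0.1,0.4,1],[0,0,0,0,0,0.5,1],[0,0,0,0,0,0.5,1],[0,0,0,0,0,0.1,1],[0,0,0,0,0,0,1]]
  ]
}}

```text
time: 8.13
ee_pos: [0.5584, -0.0961, 0.1382]
tcp_rot: [-179.9, -29.9, 7.3]
wrist_force: [-0.8, -1.3, 1.4]
opening: 0.0172
```

```bash
python3 -c "
from h import *
st(1)"
```

```text
t 8.13 gap to rim mm 42.8 to-go tool cm [0.05 0.25 4.28] rot [-0.005  0.001  0.004] Ftool [-0.1  1.2 -1.7] Tq [-0.28 -0.52  0.01] op 0.0172
```

Call:
{"name": "servo_tool", "arguments": {
  "moves": [
    [[0,0,0,0.05,0.2,-0.1,1],[0,0,0,0,0,0,1]]
  ]
}}

```text
time: 8.3
ee_pos: [0.5587, -0.0974, 0.1394]
tcp_rot: [-179.9, -29.9, 7.4]
wrist_force: [-0.1, 0.1, -1.5]
opening: 0.0173
```

```bash
python3 -c "
from h import *
st(1)"
```

```text
t 8.3 gap to rim mm 43.8 to-go tool cm [-0.02  0.12  4.37] rot [-0.005  0.001  0.006] Ftool [-0.8 -0.1  1.3] Tq [ 0.02 -0.52  0.02] op 0.0173
```

Call:
{"name": "servo_tool", "arguments": {
  "moves": [
    [[-0.003,0,0.003,0,0.12,0.4,1],[0,0,0,0,0,0.6,1],[0,0,0,0,0,0.6,1],[0,0,0,0,0,0.4,1],[0,0,0,0,0,0,1]]
  ]
}}

```text
time: 8.72
ee_pos: [0.5695, -0.0971, 0.1205]
tcp_rot: [-179.9, -29.9, 7.1]
wrist_force: [-0.3, -0.2, -0.0]
opening: 0.0172
```

```bash
python3 -c "
from h import *
st(1)"
```

```text
t 8.72 gap to rim mm 22.0 to-go tool cm [-0.  -0.   2.2] rot [-0.002  0.001  0.002] Ftool [-0.3  0.1 -0.2] Tq [-0.02 -0.64 -0.02] op 0.0172
```

Well aligned and 24 mm in. I'll probe past the 16 mm mark.

Call:
{"name": "servo_tool", "arguments": {
  "moves": [
    [[0,0,0,0,0,0.3,1],[0,0,0,0,0,0.3,1],[0,0,0,0,0,0.3,1],[0,0,0,0,0,0.1,1],[0,0,0,0,0,0,1]]
  ]
}}

```text
time: 9.13
ee_pos: [0.5751, -0.0967, 0.1166]
tcp_rot: [-180.0, -30.2, 7.1]
wrist_force: [-6.8, -0.2, 1.0]
opening: 0.0168
```

```bash
python3 -c "
from h import *
st(1)"
```

```text
t 9.13 gap to rim mm 15.9 to-go tool cm [-0.3  -0.03  1.59] rot [-0.001 -0.003  0.002] Ftool [-5.4 -0.6 -4.3] Tq [ 0.32 -1.61  0.01] op 0.0168
```

Call:
{"name": "servo_tool", "arguments": {
  "moves": [
    [[0,0.003,0,-0.25,0,0,1],[0,0,0,-0.05,0,0.2,1],[0,0,0,0,0,0.2,1]]
  ]
}}

```text
time: 9.38
ee_pos: [0.5757, -0.0971, 0.1162]
tcp_rot: [179.9, -30.7, 7.2]
wrist_force: [-13.4, 0.0, 17.0]
opening: 0.0171
```

```bash
python3 -c "
from h import *
st(1)"
```

```text
t 9.38 gap to rim mm 15.2 to-go tool cm [-0.35 -0.08  1.52] rot [-0.    -0.012  0.003] Ftool [ -2.8  -1.7 -21.4] Tq [ 0.55 -1.46  0.04] op 0.0171
```

Sleeve 2 also stops it (gap ≈15.5 mm, 21 N). On to sleeve 3.

Call:
{"name": "servo_tool", "arguments": {
  "moves": [
    [[0,-0.005,0,-0.2,0,-0.5,1],[0,-0.005,0,0,0,-1.5,1],[0,0,0,0,0,-1.8,1],[0,0,0,0,0,-1,1],[0,0,0,0,0,-0.2,1],[0,0,0,0,0,0,1]]
  ]
}}

```text
time: 9.88
ee_pos: [0.5483, -0.1007, 0.1597]
tcp_rot: [179.9, -30.2, 7.2]
wrist_force: [1.2, 0.3, -1.9]
opening: 0.0173
```

```bash
python3 -c "
from h import *
st(1);plan(M[2]+.072*A,TIL,n=3)"
```

```text
t 9.88 gap to rim mm 66.7 to-go tool cm [-0.13 -0.1   6.67] rot [ 0.    -0.003  0.003] Ftool [ 0.2 -0.1  2.2] Tq [ 0.04 -0.57  0.02] op 0.0173
t 9.88 p [ 0.5483 -0.1007  0.1597] rpy [179.88 -30.15   7.2 ] F [ 1.2  0.3 -1.9] op 0.0173 q [-16. -23. -29.  56.  11. 159.]
dist mm 78.9 n 3 rotvec/row [ 0.    -0.001  0.001]
0 [-0.05  2.62  0.23]
1 [-0.05  2.62  0.23]
2 [-0.05  2.62  0.23]
```

Call:
{"name": "servo_tool", "arguments": {
  "moves": [
    [[0,-0.003,0.003,-0.1,1.7,0,1],[0,0,0,0,2.5,0.2,1],[0,0,0,0,2,0.2,1],[0,0,0,0,1.1,0.2,1],[0,0,0,0,0.3,0,1],[0,0,0,0,0,0,1]]
  ]
}}

```text
time: 10.38
ee_pos: [0.5607, -0.1777, 0.1496]
tcp_rot: [-179.9, -29.9, 7.0]
wrist_force: [0.4, 0.1, -1.6]
opening: 0.0171
```

```bash
python3 -c "
from h import *
st(2)"
```

```text
t 10.38 gap to rim mm 56.4 to-go tool cm [0.14 0.07 5.64] rot [-0.002  0.002  0.   ] Ftool [-0.5 -0.   1.6] Tq [ 0.06 -0.57  0.04] op 0.0171
```

Call:
{"name": "servo_tool", "arguments": {
  "moves": [
    [[0,0,0,0.12,0.07,0.4,1],[0,0,0,0,0,0.3,1],[0,0,0,0,0,0.2,1],[0,0,0,0,0,0,1]]
  ]
}}

```text
time: 10.72
ee_pos: [0.5665, -0.1754, 0.1405]
tcp_rot: [-179.8, -29.8, 7.1]
wrist_force: [-0.9, -0.2, 0.5]
opening: 0.0171
```

```bash
python3 -c "
from h import *
st(2)"
```

```text
t 10.72 gap to rim mm 45.5 to-go tool cm [0.07 0.23 4.55] rot [-0.004  0.004  0.001] Ftool [-0.6  0.1 -0.9] Tq [-0.17 -0.65  0.02] op 0.0171
```

Call:
{"name": "servo_tool", "arguments": {
  "moves": [
    [[-0.003,0,0,0.05,0.25,-0.1,1],[0,0,0,0,0,0,1]]
  ]
}}

```text
time: 10.88
ee_pos: [0.5668, -0.1769, 0.1417]
tcp_rot: [180.0, -29.8, 7.2]
wrist_force: [0.3, 0.7, -1.5]
opening: 0.017
```

```bash
python3 -c "
from h import *
st(2)"
```

```text
t 10.88 gap to rim mm 46.5 to-go tool cm [0.   0.07 4.65] rot [-0.001  0.004  0.002] Ftool [-0.4 -0.7  1.4] Tq [ 0.04 -0.6   0.06] op 0.017
```

Call:
{"name": "servo_tool", "arguments": {
  "moves": [
    [[0,0.002,0,0,0.1,0.4,1],[0,0,0,0,0,0.6,1],[0,0,0,0,0,0.6,1],[0,0,0,0,0,0.4,1],[0,0,0,0,0,0,1]]
  ]
}}

```text
time: 11.3
ee_pos: [0.5783, -0.1764, 0.1236]
tcp_rot: [179.9, -30.0, 7.2]
wrist_force: [1.0, -0.6, 0.2]
opening: 0.0169
```

```bash
python3 -c "
from h import *
st(2)"
```

```text
t 11.3 gap to rim mm 25.1 to-go tool cm [-0.1  -0.02  2.51] rot [-0.001 -0.     0.003] Ftool [0.9 0.7 0.3] Tq [-0.15 -0.24  0.04] op 0.0169
```

Call:
{"name": "servo_tool", "arguments": {
  "moves": [
    [[0,0,0,-0.08,0,0.3,1],[0,0,0,0,0,0.4,1],[0,0,0,0,0,0.4,1],[0,0,0,0,0,0.2,1],[0,0,0,0,0,0,1]]
  ]
}}

```text
time: 11.72
ee_pos: [0.5854, -0.1756, 0.1112]
tcp_rot: [179.9, -30.1, 7.2]
wrist_force: [1.0, -0.8, -0.2]
opening: 0.0169
```

```bash
python3 -c "
from h import *
st(2)"
```

```text
t 11.72 gap to rim mm 10.8 to-go tool cm [-0.1  -0.03  1.08] rot [-0.001 -0.002  0.004] Ftool [0.6 1.  0.6] Tq [-0.   -0.17 -0.03] op 0.0169
```

Past 16 mm with no force, so sleeve 3 is the clear one. I'll seat the gauge fully.

Call:
{"name": "servo_tool", "arguments": {
  "moves": [
    [[0,0,0,-0.08,0,0.4,1],[0,0,0,0,0,0.3,1],[0,0,0,0,0,0.2,1],[0,0,0,0,0,0.1,1],[0,0,0,0,0,0.1,1]]
  ]
}}

```text
time: 12.13
ee_pos: [0.5913, -0.1752, 0.102]
tcp_rot: [179.9, -30.2, 7.3]
wrist_force: [-9.9, 0.2, 14.2]
opening: 0.0173
```

```bash
python3 -c "
from h import *
st(2)"
```

```text
t 12.13 gap to rim mm -0.2 to-go tool cm [-0.15 -0.06 -0.02] rot [-0.    -0.004  0.004] Ftool [ -1.3  -1.4 -17.2] Tq [ 0.45 -0.79  0.05] op 0.0173
```

Call:
{"name": "servo_tool", "arguments": {
  "moves": [
    [[0,0.003,-0.003,-0.12,-0.05,-0.05,1],[0,0,0,0,0,0,2.5],[0,0,0,0,0,0,4],[0,0,0,0,0,0,4],[0,0,0,0,0,-1,4],[0,0,0,0,0,-3,4],[0,0,0,0,0,-3,4],[0,0,0,0,0,-1.5,4],[0,0,0,0,0,0,4]]
  ]
}}

```text
time: 12.88
ee_pos: [0.5431, -0.1795, 0.177]
tcp_rot: [179.9, -30.1, 7.4]
wrist_force: [0.1, 0.0, 0.2]
opening: 0.0403
```

```bash
python3 -c "
from h import *
st(2)
for n in('top','side'): 
  im=imaging.camera(n);cv2.imwrite(f'pics/{n}3.png',cv2.resize(im[150:250,190:310] if n=='top' else im[140:230,225:305],None,fx=6,fy=6,interpolation=2))
"
```

```text
t 12.88 gap to rim mm 89.0 to-go tool cm [0.27 0.12 8.9 ] rot [-0.002 -0.002  0.006] Ftool [ 0.2 -0.  -0.1] Tq [-0.05 -0.46 -0.02] op 0.0403
```

View pics/side3.png

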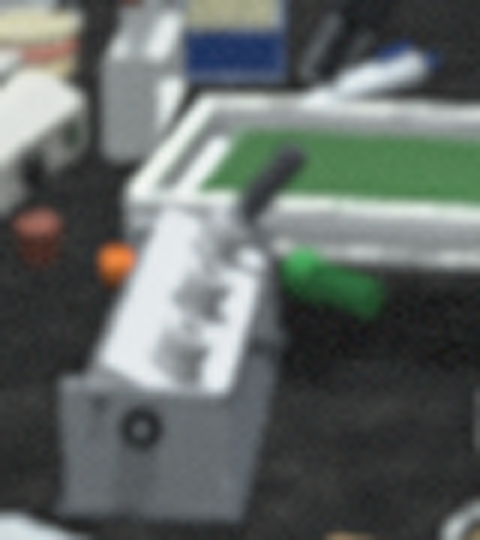

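View pics/top3.png

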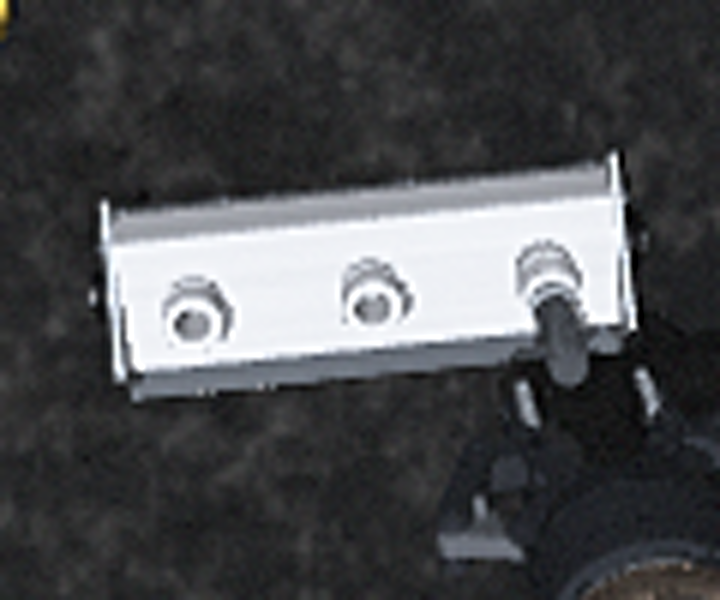

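Both sleeves 1 and 2 read empty, and the gauge stands in sleeve 3 with its shoulder at the rim (top crop (555,290)). Next I'll take sleeve 2.

```bash
python3 -c "
from h import *
plan(M[1]+.07*A,TIL,n=3)"
```

```text
t 12.98 p [ 0.5435 -0.1792  0.1741] rpy [179.99 -29.99   7.38] F [ 0.1  0.3 -0.5] op 0.04 q [-26. -19. -23.  60.  16. 150.]
dist mm 83.5 n 3 rotvec/row [-0.001  0.     0.002]
0 [ 0.15 -2.61  0.96]
1 [ 0.15 -2.61  0.96]
2 [ 0.14 -2.61  0.95]
```

Call:
{"name": "servo_tool", "arguments": {
  "moves": [
    [[0,0,0.005,0.2,-2,0,4],[0,0,0,0.2,-2.5,0.5,4],[0,0,0,0,-2,1,4],[0,0,0,0,-1,1,4],[0,0,0,0,-0.2,0.3,4],[0,0,0,0,0,0,4]]
  ]
}}

```text
time: 13.48
ee_pos: [0.5507, -0.0972, 0.1427]
tcp_rot: [-179.6, -29.5, 6.8]
wrist_force: [-0.2, -1.2, -0.1]
opening: 0.0403
```

```bash
python3 -c "
from h import *
st(1,-.019)"
```

```text
t 13.48 gap to rim mm 81.8 to-go tool cm [0.57 0.26 8.18] rot [-0.006  0.008 -0.003] Ftool [-0.3  1.1 -0.1] Tq [ 0.03 -0.48 -0.03] op 0.0403
```

Call:
{"name": "servo_tool", "arguments": {
  "moves": [
    [[-0.003,0.005,-0.003,0.3,0.2,0.8,4],[-0.003,0.003,0,0.2,0.1,1.2,4],[0,0,0,0,0,1,4],[0,0,0,0,0,0.5,4],[0,0,0,0,0,0,4]]
  ]
}}

```text
time: 13.9
ee_pos: [0.5745, -0.0999, 0.1108]
tcp_rot: [179.9, -29.9, 7.0]
wrist_force: [-0.1, 0.2, 0.2]
opening: 0.04
```

```bash
python3 -c "
from h import *
st(1,-.019)"
```

```text
t 13.9 gap to rim mm 42.6 to-go tool cm [ 0.08 -0.34  4.26] rot [ 0.001  0.002 -0.   ] Ftool [ 0.1 -0.2 -0.2] Tq [ 0.01 -0.42  0.05] op 0.04
```

Call:
{"name": "servo_tool", "arguments": {
  "moves": [
    [[0,0,0,0.08,-0.34,0.6,4],[0,0,0,0,0,1,4],[0,0,0,0,0,0.8,4],[0,0,0,0,0,0.4,4],[0,0,0,0,0,0,4]]
  ]
}}

```text
time: 14.32
ee_pos: [0.5901, -0.0953, 0.0847]
tcp_rot: [179.9, -29.9, 6.9]
wrist_force: [0.4, -0.1, -0.3]
opening: 0.0397
```

```bash
python3 -c "
from h import *
st(1,-.019)"
```

```text
t 14.32 gap to rim mm 11.9 to-go tool cm [-0.01 -0.08  1.19] rot [ 0.002  0.002 -0.001] Ftool [0.2 0.2 0.4] Tq [-0.04 -0.49 -0.02] op 0.0397
```

Call:
{"name": "servo_tool", "arguments": {
  "moves": [
    [[0,0,0,0,-0.08,0.4,4],[0,0,0,0,0,0.4,4],[0,0,0,0,0,0.2,4],[0,0,0,0,0,0,4]]
  ]
}}

```text
time: 14.65
ee_pos: [0.5956, -0.0937, 0.0753]
tcp_rot: [179.9, -29.9, 6.9]
wrist_force: [-1.0, -0.0, -0.5]
opening: 0.0402
```

```bash
python3 -c "
from h import *
st(1,-.019)"
```

```text
t 14.65 gap to rim mm 0.9 to-go tool cm [-0.02  0.02  0.09] rot [ 0.002  0.002 -0.001] Ftool [-1.1 -0.1 -0. ] Tq [-0.03 -0.4   0.04] op 0.0402
```

Close on the collar, then lift 7 cm along the bore.

Call:
{"name": "servo_tool", "arguments": {
  "moves": [
    [[0,0,0,0,0,0,2],[0,0,0,0,0,0,2],[0,0,0,0,0,0,2],[0,0,0,0,0,0,2],[0,0,0,0,0,0,2]]
  ],
  "force": 50
}}

```text
time: 15.07
ee_pos: [0.5954, -0.0938, 0.0758]
tcp_rot: [179.9, -29.9, 6.9]
wrist_force: [0.3, 0.2, -0.6]
opening: 0.0252
```

```bash
python3 -c "
from h import *
st(1,-.019)"
```

```text
t 15.07 gap to rim mm 1.4 to-go tool cm [-0.04  0.01  0.14] rot [ 0.002  0.001 -0.001] Ftool [-0.  -0.1  0.6] Tq [ 0.02 -0.51  0.05] op 0.0252
```

Call:
{"name": "servo_tool", "arguments": {
  "moves": [
    [[0,0,0,0,0,-1,2],[0,0,0,0,0,-2,2],[0,0,0,0,0,-3,2],[0,0,0,0,0,-3,2],[0,0,0,0,0,-3,2],[0,0,0,0,0,-2,2],[0,0,0,0,0,-0.5,2]]
  ]
}}

```text
time: 15.65
ee_pos: [0.5195, -0.1019, 0.2066]
tcp_rot: [179.9, -29.9, 7.0]
wrist_force: [0.7, 0.1, -0.5]
opening: 0.0248
```

```bash
python3 -c "
from h import *
st(1,-.0176)
plan((.47,-.48,.20),DN,n=14)
for n in('top','side'): 
  im=imaging.camera(n);cv2.imwrite(f'pics/{n}4.png',cv2.resize(im[150:270,190:310] if n=='top' else im[100:230,225:335],None,fx=5,fy=5,interpolation=2))
"
```

```text
t 15.65 gap to rim mm 151.5 to-go tool cm [ 0.06  0.11 15.15] rot [ 0.001  0.002 -0.   ] Ftool [0.4 0.  0.8] Tq [ 0.02 -0.48  0.02] op 0.0248
t 15.65 p [ 0.5195 -0.1019  0.2066] rpy [179.93 -29.88   6.99] F [ 0.7  0.1 -0.5] op 0.0248 q [-17. -27. -26.  63.  12. 159.]
dist mm 381.4 n 14 rotvec/row [ 0.    -0.037 -0.   ]
0 [-0.61  2.64 -0.29]
1 [-0.62  2.64 -0.27]
2 [-0.63  2.64 -0.25]
3 [-0.64  2.64 -0.22]
4 [-0.65  2.64 -0.2 ]
5 [-0.66  2.64 -0.18]
6 [-0.66  2.64 -0.15]
7 [-0.67  2.64 -0.13]
8 [-0.67  2.64 -0.1 ]
9 [-0.68  2.64 -0.08]
10 [-0.68  2.64 -0.05]
11 [-0.68  2.64 -0.03]
12 [-0.68  2.64 -0.  ]
13 [-0.68  2.64  0.02]
```

View pics/side4.png

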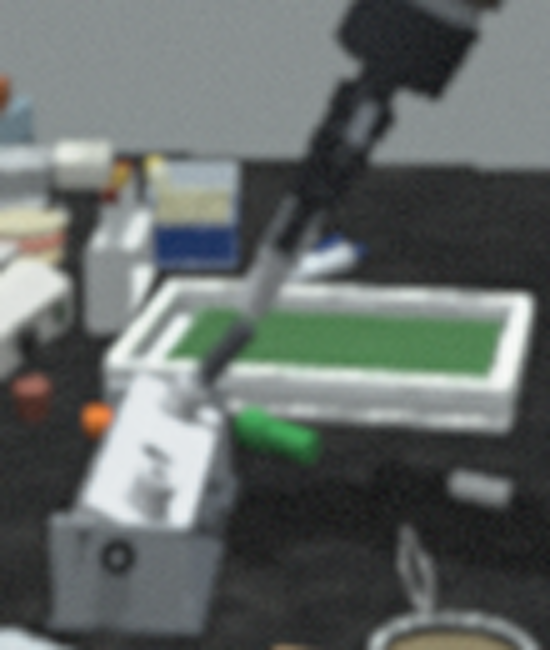

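Sleeve 2 is held clear of the rack. Moving over to the tray and straightening to vertical on the way.

Call:
{"name": "servo_tool", "arguments": {
  "moves": [
    [[0,-0.04,0,-0.7,2.2,-0.4,2],[0,-0.045,0,-0.8,3,-0.4,2],[0,-0.045,0,-0.8,3.4,-0.3,2],[0,-0.045,0,-0.8,3.4,-0.3,2],[0,-0.045,0,-0.8,3.4,-0.2,2],[0,-0.045,0,-0.8,3.4,-0.2,2],[0,-0.045,0,-0.8,3.4,-0.1,2],[0,-0.045,0,-0.8,3.4,0,2],[0,-0.045,0,-0.8,3.4,0,2],[0,-0.045,0,-0.8,3,0,2],[0,-0.04,0,-0.8,2,0,2],[0,0,0,0,0.5,0,2]]
  ]
}}

```text
time: 16.75
ee_pos: [0.4712, -0.4678, 0.165]
tcp_rot: [-178.7, 0.3, 7.4]
wrist_force: [1.0, -0.6, -0.6]
opening: 0.0252
```

```bash
python3 -c "
from h import *
plan((.47,-.495,.068),DN,n=8)
"
```

```text
t 16.75 p [ 0.4712 -0.4678  0.165 ] rpy [-178.74    0.33    7.43] F [ 1.  -0.6 -0.6] op 0.0252 q [-45.  22.  22.  92.   1. 128.]
dist mm 100.7 n 8 rotvec/row [-0.003  0.001  0.001]
0 [-0.05  0.36  1.2 ]
1 [-0.05  0.36  1.21]
2 [-0.05  0.36  1.21]
3 [-0.05  0.35  1.21]
4 [-0.05  0.35  1.21]
5 [-0.06  0.35  1.21]
6 [-0.06  0.34  1.21]
7 [-0.06  0.34  1.21]
```

Call:
{"name": "servo_tool", "arguments": {
  "moves": [
    [[-0.01,0,0,0,0.6,1,2],[-0.01,0,0,0,0.7,2,2],[0,0,0,0,0.5,2,2],[0,0,0,0,0.3,1.5,2],[0,0,0,0,0,0.7,2],[0,0,0,0,0,0,2]]
  ]
}}

```text
time: 17.25
ee_pos: [0.4747, -0.4868, 0.0749]
tcp_rot: [-179.2, 0.6, 7.4]
wrist_force: [0.4, -0.2, -0.0]
opening: 0.0251
```

```bash
python3 -c "
from h import *
plan((.47,-.495,.066),DN)
"
```

```text
t 17.25 p [ 0.4747 -0.4868  0.0749] rpy [-179.23    0.61    7.41] F [ 0.4 -0.2 -0. ] op 0.0251 q [-46.  24.  15.  83.  -0. 127.]
dist mm 13.0 n 1 rotvec/row [-0.013  0.011  0.007]
0 [-0.56  0.77  0.89]
```

Call:
{"name": "servo_tool", "arguments": {
  "moves": [
    [[-0.008,0.006,0,0,0,0.3,2],[-0.005,0.005,0,0,0,0.3,2],[0,0,0,0,0,0.2,2],[0,0,0,0,0,0.1,2]]
  ]
}}

```text
time: 17.58
ee_pos: [0.4756, -0.4852, 0.0657]
tcp_rot: [180.0, -0.1, 7.5]
wrist_force: [0.2, 0.5, -0.8]
opening: 0.0248
```

```bash
python3 -c "
from h import *
plan((.474,-.488,.066),DN)
"
```

```text
t 17.58 p [ 0.4756 -0.4852  0.0657] rpy [ 1.7996e+02 -1.5000e-01  7.4900e+00] F [ 0.2  0.5 -0.8] op 0.0248 q [-46.  23.  13.  80.   0. 127.]
dist mm 3.3 n 1 rotvec/row [ 0.001 -0.003  0.009]
0 [-0.19  0.26 -0.03]
```

Call:
{"name": "servo_tool", "arguments": {
  "moves": [
    [[0,-0.002,0,0,0,0.1,2],[0,0,0,0,0,0.1,2],[0,0,0,0,0,0.1,2]]
  ]
}}

```text
time: 17.83
ee_pos: [0.4764, -0.4855, 0.065]
tcp_rot: [179.8, -0.2, 7.5]
wrist_force: [-0.2, 2.2, 4.4]
opening: 0.0248
```

```bash
python3 -c "
from h import *
plan((.474,-.488,.066),DN)
"
```

```text
t 17.83 p [ 0.4764 -0.4855  0.065 ] rpy [ 1.7979e+02 -1.6000e-01  7.5100e+00] F [-0.2  2.2  4.4] op 0.0248 q [-46.  23.  13.  80.   0. 127.]
dist mm 3.6 n 1 rotvec/row [ 0.004 -0.003  0.009]
0 [-0.27  0.22 -0.1 ]
```

Contact with the tray floor (4 N). Release and rise.

Call:
{"name": "servo_tool", "arguments": {
  "moves": [
    [[0,0,0,0,0,0,2.8],[0,0,0,0,0,0,4],[0,0,0,0,0,0,4.5],[0,0,0,0,0,0,4.5],[0,0,0,0,0,-1,4.5],[0,0,0,0,0,-3,4.5],[0,0,0,0,0,-4,4],[0,0,0,0,0,-4,4],[0,0,0,0,0,-1.5,4],[0,0,0,0,0,0,4]]
  ]
}}

```text
time: 18.67
ee_pos: [0.4745, -0.484, 0.2075]
tcp_rot: [179.9, -0.1, 7.5]
wrist_force: [0.2, -0.6, 0.0]
opening: 0.0399
```

```bash
python3 -c "
from h import *
plan(M[0]+.08*A,TIL,n=15)
for n in('top','side'): 
  im=imaging.camera(n);cv2.imwrite(f'pics/{n}5.png',cv2.resize(im[140:300,200:430] if n=='top' else im[120:230,225:345],None,fx=3 if n=='top' else 5,fy=3 if n=='top' else 5,interpolation=2))
"
```

```text
t 18.67 p [ 0.4745 -0.484   0.2075] rpy [ 1.7991e+02 -7.0000e-02  7.4800e+00] F [ 0.2 -0.6  0. ] op 0.0399 q [-46.  23.  29.  96.  -0. 127.]
dist mm 470.1 n 15 rotvec/row [-0.     0.035  0.001]
0 [ 0.81 -3.01  0.31]
1 [ 0.8  -3.01  0.34]
2 [ 0.79 -3.01  0.37]
3 [ 0.77 -3.01  0.39]
4 [ 0.76 -3.01  0.42]
5 [ 0.74 -3.01  0.45]
6 [ 0.72 -3.01  0.47]
7 [ 0.7  -3.01  0.5 ]
8 [ 0.68 -3.01  0.52]
9 [ 0.66 -3.01  0.54]
10 [ 0.64 -3.01  0.57]
11 [ 0.62 -3.01  0.59]
12 [ 0.6  -3.02  0.61]
13 [ 0.57 -3.02  0.63]
14 [ 0.55 -3.02  0.65]
```

View pics/side5.png

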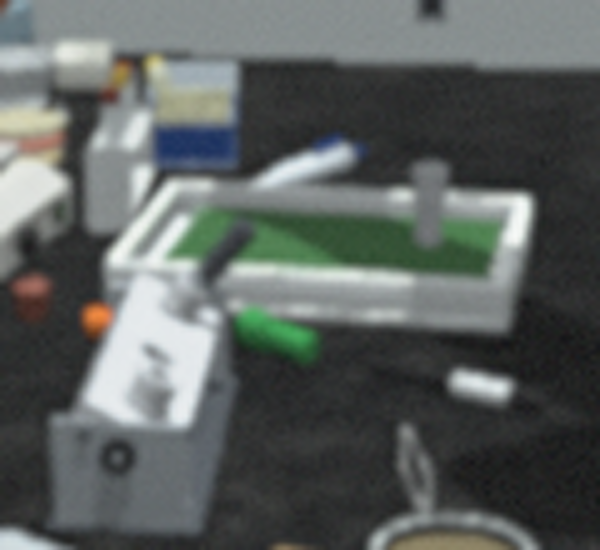

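View pics/top5.png

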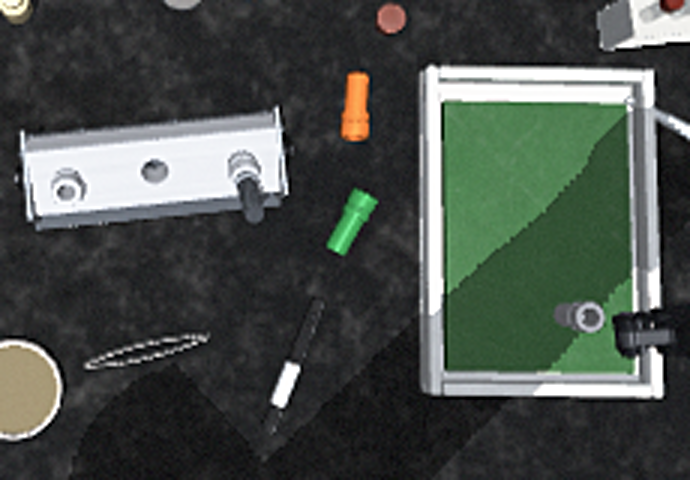

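Sleeve 2 stands upright in the tray (top crop (588,317)). Now sleeve 1.

Call:
{"name": "servo_tool", "arguments": {
  "moves": [
    [[0,0.035,0,0.8,-2.3,0.1,4],[0,0.04,0,0.8,-3.2,0.1,4],[0,0.04,0,0.8,-3.5,0.2,4],[0,0.04,0,0.8,-3.6,0.2,4],[0,0.04,0,0.8,-3.6,0.3,4],[0,0.04,0,0.8,-3.6,0.3,4],[0,0.04,0,0.8,-3.6,0.4,4],[0,0.04,0,0.8,-3.6,0.4,4],[0,0.04,0,0.8,-3.6,0.5,4],[0,0.04,0,0.7,-3.6,0.5,4],[0,0.04,0,0.7,-3.6,0.6,4],[0,0.04,0,0.7,-3.2,0.6,4]]
  ]
}}

```text
time: 19.77
ee_pos: [0.5145, -0.048, 0.154]
tcp_rot: [-178.3, -26.8, 6.2]
wrist_force: [0.6, 0.2, -0.4]
opening: 0.0402
```

```bash
python3 -c "
from h import *
plan(M[0]+.06*A,TIL)"
```

```text
t 19.77 p [ 0.5145 -0.048   0.154 ] rpy [-178.27  -26.8     6.2 ] F [ 0.6  0.2 -0.4] op 0.0402 q [-10. -27. -30.  61.   9. 165.]
dist mm 44.6 n 2 rotvec/row [-0.012  0.028 -0.007]
0 [ 1.32 -1.22  1.33]
1 [ 1.29 -1.22  1.35]
```

Call:
{"name": "servo_tool", "arguments": {
  "moves": [
    [[-0.01,0.02,-0.005,0.8,-0.5,0.3,4],[-0.01,0.02,-0.005,0.8,0,0.3,4],[0,0,0,0.3,0,0,4],[0,0,0,0,0,0,4]]
  ]
}}

```text
time: 20.1
ee_pos: [0.5285, -0.0325, 0.1473]
tcp_rot: [-179.5, -28.8, 7.2]
wrist_force: [-0.4, 0.4, -0.3]
opening: 0.04
```

```bash
python3 -c "
from h import *
st(0,-.019)"
```

```text
t 20.1 gap to rim mm 92.8 to-go tool cm [ 1.68 -0.99  9.25] rot [-0.011  0.021  0.002] Ftool [-0.5 -0.4  0.1] Tq [-0.02 -0.42 -0.01] op 0.04
```

Call:
{"name": "servo_tool", "arguments": {
  "moves": [
    [[-0.006,0.01,0,0.8,-0.5,0.8,4],[-0.005,0.01,0,0.7,-0.4,1.5,4],[0,0,0,0.2,0,1.5,4],[0,0,0,0,0,0.8,4],[0,0,0,0,0,0,4],[0,0,0,0,0,0,4]]
  ]
}}

```text
time: 20.6
ee_pos: [0.5627, -0.0215, 0.1083]
tcp_rot: [-179.9, -29.3, 6.8]
wrist_force: [-0.4, 0.1, 0.5]
opening: 0.0399
```

```bash
python3 -c "
from h import *
st(0,-.019)"
```

```text
t 20.6 gap to rim mm 41.4 to-go tool cm [ 0.42 -0.42  4.13] rot [ 0.     0.012 -0.003] Ftool [-0.1 -0.1 -0.7] Tq [ 0.04 -0.44 -0.05] op 0.0399
```

Call:
{"name": "servo_tool", "arguments": {
  "moves": [
    [[0,0.008,-0.003,0.25,-0.25,0.4,4],[0,0.004,0,0.15,-0.15,0.8,4],[0,0,0,0,0,0.8,4],[0,0,0,0,0,0.3,4],[0,0,0,0,0,0,4]]
  ]
}}

```text
time: 21.02
ee_pos: [0.5781, -0.0166, 0.0899]
tcp_rot: [179.9, -30.1, 6.9]
wrist_force: [0.3, -0.4, -0.2]
opening: 0.0402
```

```bash
python3 -c "
from h import *
st(0,-.019)"
```

```text
t 21.02 gap to rim mm 17.5 to-go tool cm [-0.08 -0.12  1.75] rot [ 0.002 -0.002 -0.001] Ftool [0.1 0.4 0.3] Tq [-0.02 -0.5   0.04] op 0.0402
```

Call:
{"name": "servo_tool", "arguments": {
  "moves": [
    [[0,0,0,-0.08,-0.1,0.5,4],[0,0,0,0,0,0.6,4],[0,0,0,0,0,0.4,4],[0,0,0,0,0,0.1,4],[0,0,0,0,0,0,4]]
  ]
}}

```text
time: 21.43
ee_pos: [0.586, -0.0144, 0.0741]
tcp_rot: [180.0, -30.1, 6.9]
wrist_force: [0.1, 0.3, 0.4]
opening: 0.0401
```

```bash
python3 -c "
from h import *
st(0,-.019)"
```

```text
t 21.43 gap to rim mm -0.2 to-go tool cm [ 0.01 -0.   -0.02] rot [ 0.001 -0.001 -0.001] Ftool [ 0.3 -0.3 -0.3] Tq [ 0.04 -0.47 -0.01] op 0.0401
```

Call:
{"name": "servo_tool", "arguments": {
  "moves": [
    [[0,0,0,0,0,0,2],[0,0,0,0,0,0,2],[0,0,0,0,0,0,2],[0,0,0,0,0,0,2],[0,0,0,0,0,-1,2],[0,0,0,0,0,-2,2],[0,0,0,0,0,-3,2],[0,0,0,0,0,-3.5,2],[0,0,0,0,0,-3.5,2],[0,0,0,0,0,-2.5,2],[0,0,0,0,0,-0.5,2]]
  ]
}}

```text
time: 22.35
ee_pos: [0.5002, -0.024, 0.2199]
tcp_rot: [180.0, -30.0, 7.0]
wrist_force: [-0.3, -0.3, -0.0]
opening: 0.0249
```

```bash
python3 -c "
from h import *
plan((.48,-.39,.20),DN,n=12)
"
```

```text
t 22.35 p [ 0.5002 -0.024   0.2199] rpy [179.96 -30.     6.98] F [-0.3 -0.3 -0. ] op 0.0249 q [ -7. -32. -28.  65.   7. 168.]
dist mm 367.1 n 12 rotvec/row [ 0.    -0.044 -0.   ]
0 [-0.55  3.01 -0.12]
1 [-0.55  3.01 -0.1 ]
2 [-0.56  3.01 -0.08]
3 [-0.56  3.01 -0.05]
4 [-0.56  3.01 -0.03]
5 [-0.56  3.01 -0.  ]
6 [-0.56  3.01  0.02]
7 [-0.56  3.01  0.05]
8 [-0.56  3.01  0.07]
9 [-0.56  3.01  0.09]
10 [-0.55  3.01  0.12]
11 [-0.55  3.01  0.14]
```

Call:
{"name": "servo_tool", "arguments": {
  "moves": [
    [[0,-0.045,0,-0.4,2.2,-0.6,2],[0,-0.045,0,-0.5,3,-0.6,2],[0,-0.045,0,-0.5,3.4,-0.5,2],[0,-0.045,0,-0.5,3.4,-0.4,2],[0,-0.045,0,-0.5,3.4,-0.3,2],[0,-0.045,0,-0.5,3.4,-0.2,2],[0,-0.045,0,-0.5,3.4,-0.1,2],[0,-0.045,0,-0.5,3.2,0,2],[0,-0.045,0,-0.5,2.5,0,2],[0,-0.045,0,-0.5,1.5,0,2],[0,-0.045,0,-0.3,0.5,0,2],[0,0,0,0,0,0,2]]
  ]
}}

```text
time: 23.35
ee_pos: [0.4747, -0.3437, 0.2273]
tcp_rot: [-179.8, -0.8, 7.1]
wrist_force: [1.4, 0.5, -0.8]
opening: 0.0251
```

```bash
python3 -c "
from h import *
plan((.495,-.40,.068),DN,n=8)
"
```

```text
t 23.35 p [ 0.4747 -0.3437  0.2273] rpy [-179.85   -0.77    7.14] F [ 1.4  0.5 -0.8] op 0.0251 q [-36.   9.  15.  95.   1. 137.]
dist mm 170.2 n 8 rotvec/row [-0.    -0.002  0.   ]
0 [0.14 0.74 1.99]
1 [0.14 0.73 1.99]
2 [0.15 0.73 1.99]
3 [0.15 0.73 1.99]
4 [0.15 0.73 1.99]
5 [0.16 0.73 1.99]
6 [0.16 0.73 1.99]
7 [0.16 0.73 1.99]
```

Call:
{"name": "servo_tool", "arguments": {
  "moves": [
    [[0,-0.01,0,0.3,1.2,0.5,2],[0,0,0,0.3,1.6,1.5,2],[0,0,0,0.3,1.4,2.5,2],[0,0,0,0.2,0.8,3,2],[0,0,0,0,0.3,3,2],[0,0,0,0,0,2,2],[0,0,0,0,0,0.8,2],[0,0,0,0,0,0,2]]
  ]
}}

```text
time: 24.02
ee_pos: [0.4964, -0.3934, 0.0864]
tcp_rot: [-179.8, -0.8, 7.3]
wrist_force: [0.5, -0.0, -0.1]
opening: 0.0253
```

```bash
python3 -c "
from h import *
plan((.495,-.40,.066),DN)
"
```

```text
t 24.02 p [ 0.4964 -0.3934  0.0864] rpy [-179.8    -0.82    7.28] F [ 0.5 -0.  -0.1] op 0.0253 q [-39.  16.   6.  80.   1. 134.]
dist mm 21.4 n 1 rotvec/row [-0.004 -0.014  0.005]
0 [-0.25  0.65  2.03]
```

Call:
{"name": "servo_tool", "arguments": {
  "moves": [
    [[-0.002,-0.008,0,0,0.4,0.5,2],[-0.002,-0.006,0,0,0.3,0.7,2],[0,0,0,0,0,0.5,2],[0,0,0,0,0,0.2,2],[0,0,0,0,0,0,2]]
  ]
}}

```text
time: 24.43
ee_pos: [0.4994, -0.401, 0.0706]
tcp_rot: [179.7, -0.3, 7.3]
wrist_force: [-0.2, 0.2, -0.6]
opening: 0.0247
```

```bash
python3 -c "
from h import *
plan((.495,-.40,.065),DN)
"
```

```text
t 24.43 p [ 0.4994 -0.401   0.0706] rpy [179.71  -0.25   7.35] F [-0.2  0.2 -0.6] op 0.0247 q [-39.  17.   6.  79.  -0. 134.]
dist mm 7.2 n 1 rotvec/row [ 0.005 -0.004  0.006]
0 [-0.43 -0.16  0.55]
```

Call:
{"name": "servo_tool", "arguments": {
  "moves": [
    [[0.003,-0.003,0,0,0,0.25,2],[0,0,0,0,0,0.2,2],[0,0,0,0,0,0.1,2],[0,0,0,0,0,0.1,2]]
  ]
}}

```text
time: 24.77
ee_pos: [0.5004, -0.4017, 0.0657]
tcp_rot: [179.8, -0.2, 7.4]
wrist_force: [-0.8, 0.3, -0.4]
opening: 0.025
```

```bash
python3 -c "
from h import *
plan((.495,-.40,.065),DN)
"
```

```text
t 24.77 p [ 0.5004 -0.4017  0.0657] rpy [179.77  -0.2    7.35] F [-0.8  0.3 -0.4] op 0.025 q [-39.  17.   6.  78.  -0. 134.]
dist mm 5.7 n 1 rotvec/row [ 0.004 -0.004  0.006]
0 [-0.51 -0.24  0.06]
```

Call:
{"name": "servo_tool", "arguments": {
  "moves": [
    [[0.002,-0.002,0,0,0,0.1,2],[0,0,0,0,0,0.1,2],[0,0,0,0,0,0.1,2]]
  ]
}}

```text
time: 25.02
ee_pos: [0.5007, -0.4018, 0.0637]
tcp_rot: [179.9, -0.1, 7.4]
wrist_force: [-1.7, 3.3, 12.2]
opening: 0.025
```

```bash
python3 -c "
from h import *
plan((.495,-.40,.065),DN)
"
```

```text
t 25.02 p [ 0.5007 -0.4018  0.0637] rpy [ 1.7985e+02 -1.5000e-01  7.3500e+00] F [-1.7  3.3 12.2] op 0.025 q [-39.  17.   6.  78.   0. 134.]
dist mm 6.1 n 1 rotvec/row [ 0.003 -0.003  0.006]
0 [-0.54 -0.25 -0.13]
```

Contact. Relax slightly, release and rise.

Call:
{"name": "servo_tool", "arguments": {
  "moves": [
    [[0,0,0,0,0,-0.05,2],[0,0,0,0,0,0,2.8],[0,0,0,0,0,0,4],[0,0,0,0,0,0,4.5],[0,0,0,0,0,0,4.5],[0,0,0,0,0,-1,4.5],[0,0,0,0,0,-3,4.5],[0,0,0,0,0,-4,4],[0,0,0,-1,0,-4,4],[0,0,0,-2,0,-2,4],[0,0,0,-1,0,0,4],[0,0,0,0,0,0,4]]
  ]
}}

```text
time: 26.02
ee_pos: [0.4586, -0.4055, 0.2119]
tcp_rot: [179.9, -0.0, 7.4]
wrist_force: [-0.5, 0.4, -1.6]
opening: 0.0402
```

```bash
python3 -c "
from h import *
print(bot.get_obs()['ee_pos'])
for n in('top','side'): 
  im=imaging.camera(n);cv2.imwrite(f'pics/{n}6.png',cv2.resize(im[80:300,190:430] if n=='top' else im[120:240,190:345],None,fx=2.7 if n=='top' else 5,fy=2.7 if n=='top' else 5,interpolation=2))
  if n=='top':t=im
  else: cv2.imwrite('pics/side6z.png',cv2.resize(im[150:210,230:290],None,fx=10,fy=10,interpolation=2))
cv2.imwrite('pics/top6z.png',cv2.resize(t[175:225,205:300],None,fx=8,fy=8,interpolation=2))
"
```

```text
[ 0.45855344 -0.40546953  0.21194701]
```

View pics/top6.png

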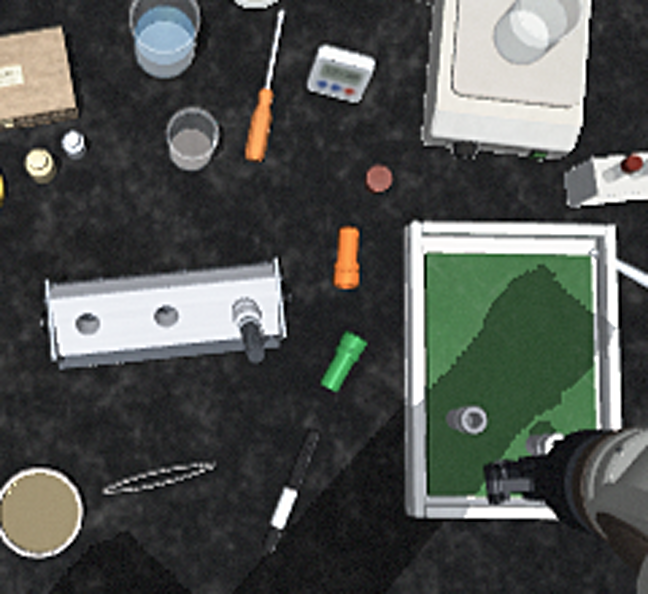

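View pics/side6.png

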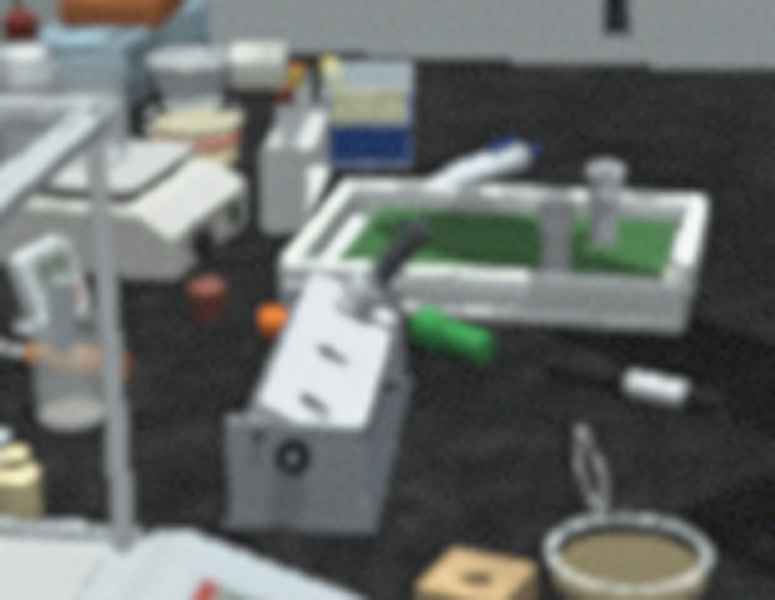

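View pics/side6z.png

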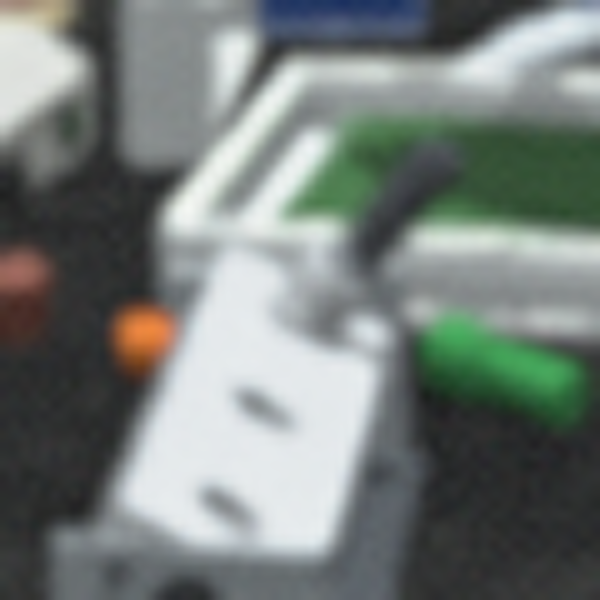

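View pics/top6z.png

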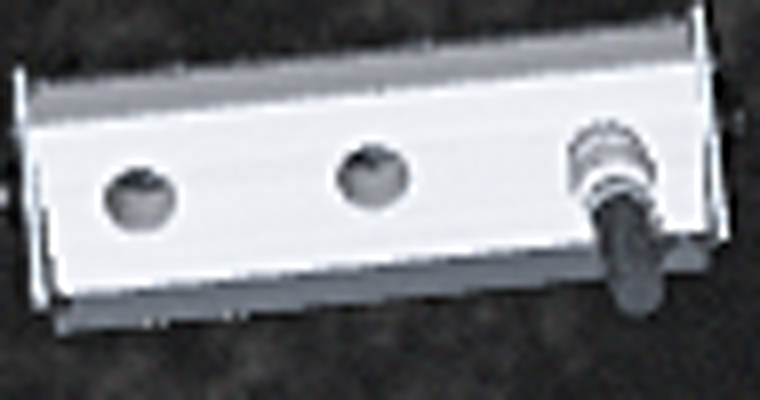

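The top view shows both rejected sleeves upright in the tray, the beaker standing at crop (192,138), and the gauge in sleeve 3. As a last check I'll compare the handle's end with its predicted fully-home position.

```bash
python3 -c "
from h import *
for k in(.054,.070): print(k,proj('top',M[2]+A*k),proj('side',M[2]+A*k))
print(bot.get_obs()['qd'].round(1))
"
```

```text
0.054 (np.float64(284.16883461657864), np.float64(206.20713150186003)) (np.float64(269.6787951469902), np.float64(162.54768607121875))
0.07 (np.float64(285.0383731318518), np.float64(209.03009216371126)) (np.float64(272.0520703140739), np.float64(158.55893513415094))
[ 0.7  1.5 -1.2 -0.6  0.1  0.1]
```

```bash
python3 -c "
from h import *
t=imaging.camera('top');s=imaging.camera('side')
cv2.imwrite('pics/z7.png',np.hstack([cv2.resize(t[185:220,270:295],None,fx=16,fy=16,interpolation=2),cv2.resize(s[155:190,255:280],None,fx=16,fy=16,interpolation=2)])[:560])
P,e=tri(284.6,211,273.5,165.5);d=P-M[2];print(P,e,'axial',d@A,'xr',d@xr,'yr',d@np.array([-xr[1],xr[0],0]),'expected xr',-.027, 'z',d[2])
for k in (0,.006,.054): print(k,proj('top',M[2]+A*k),proj('side',M[2]+A*k))
"
```

```text
[ 0.55715601 -0.17961548  0.12724794] 0.0006357984141525999 axial 0.051134615607426444 xr -0.03913955489332402 yr -0.0008519178289362118 expected xr -0.027 z 0.03644793561808864
0 (np.float64(281.42498030458114), np.float64(197.29919625969754)) (np.float64(261.83195939621896), np.float64(175.7358211379023))
0.006 (np.float64(281.7161822709984), np.float64(198.2445847403807)) (np.float64(262.6916448089569), np.float64(174.29095244201665))
0.054 (np.float64(284.16883461657864), np.float64(206.20713150186003)) (np.float64(269.6787951469902), np.float64(162.54768607121875))
```

View pics/z7.png

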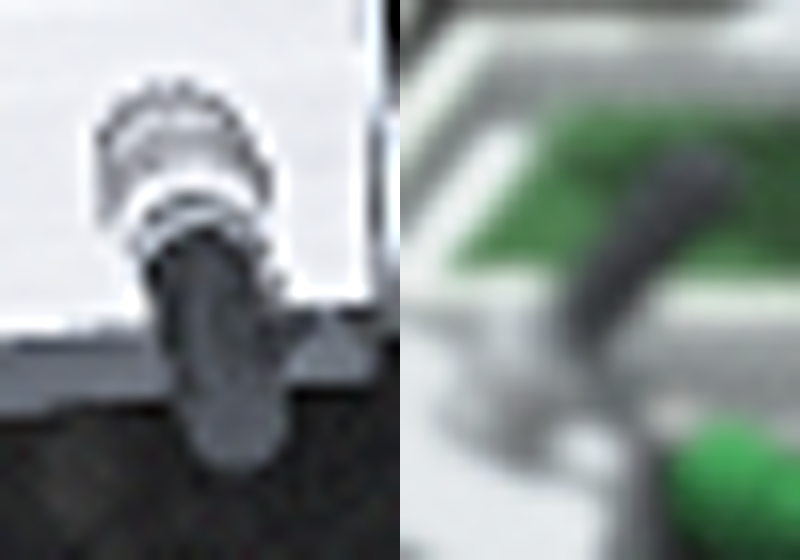

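The handle end comes out about 12 mm closer to the robot than predicted, so the gauge or sleeve may be leaning. I'll measure the handle's axis properly from both views.

```bash
cat > ax.py <<'E'
from h import *
def axis():
    pl=[];L={}
    for n,(u0,u1,v0,v1) in(("top",(274,292,196,218)),("side",(262,282,160,178))):
        im=imaging.camera(n);h=cv2.cvtColor(im,cv2.COLOR_BGR2HSV).astype(int);c=h[v0:v1,u0:u1]
        m=((c[...,2]<(115))&(c[...,2]>45)&(c[...,1]<75)).astype(np.uint8)
        k,lab,stt,cen=cv2.connectedComponentsWithStats(m)
        i=1+np.argmax(stt[1:,4]);ys,xs=np.nonzero(lab==i)
        print(n,stt[i]);print("\n".join("".join(".#"[q] for q in r) for r in (lab==i).astype(int)))
        vx,vy,x0,y0=cv2.fitLine(np.stack([xs+u0,ys+v0],1).astype(np.float32),cv2.DIST_L2,0,.01,.01).ravel()
        o,d1=ray(n,x0,y0);_,d2=ray(n,x0+vx*5,y0+vy*5);nn=np.cross(d1,d2);pl.append((nn/np.linalg.norm(nn),o))
    d=np.cross(pl[0][0],pl[1][0]);d/=np.linalg.norm(d);d*=np.sign(d[2])
    # point on line closest: solve planes + z=0.11
    z=.1;S=np.array([pl[0][0],pl[1][0],[0,0,1]]);p=np.linalg.solve(S,[pl[0][0]@pl[0][1],pl[1][0]@pl[1][1],z])
    yr=np.array([-xr[1],xr[0],0])
    print("axis",d.round(3),"lean to robot deg",np.degrees(np.arctan2(-d@xr,d[2])).round(1),"sideways",np.degrees(np.arctan2(d@yr,d[2])).round(1))
    q=p-M[2];print("at z=.1: xr",(q@xr).round(4),"nominal",round(-(z-.0908)*np.tan(np.pi/6),4),"yr",(q@yr).round(4))
axis()
E
python3 ax.py
```

```text
top [  5   3  11  16 111]
..................
..................
..................
........##........
......######......
.....#######......
.....#######......
.....########.....
......##########..
......##########..
......#########...
......########....
......########....
......########....
.......#######....
.......#######....
........######....
........#####.....
.........###......
..................
..................
..................
side [ 3  2 17 16 96]
....................
....................
.............#######
...........##.##.#.#
.........######.....
........#######.....
.......########.....
......#########.....
......########......
.....#######........
....#######.........
....#######.........
....#####...........
...#####............
...#####............
...####.............
...###..............
....##..............
axis [-0.664 -0.063  0.745] lean to robot deg 41.8 sideways 1.4
at z=.1: xr -0.0162 nominal -0.0053 yr -0.0013
```

The gauge axis leans about 40° instead of 30°, so the sleeve has tipped in its loose hole. I'll regrip the handle, straighten it, seat it and release it without any side load.

```bash
cat >> h.py <<'E'
P3=np.array([.5572,-.1796,.1272]); D3=-np.sin(np.radians(40))*xr+np.array([0,0,np.cos(np.radians(40))])
T40=(180,-40,YAW); G40=P3-.040*D3
E
python3 -c "
from h import *
print(G40)
plan(P3+.05*D3,T40,n=10)"
```

```text
[ 0.58271985 -0.17646656  0.09655822]
t 26.32 p [ 0.4596 -0.4044  0.2082] rpy [-1.7983e+02  1.6000e-01  7.5200e+00] F [-0.4  0.3 -0.2] op 0.0402 q [-41.  14.  17.  94.  -0. 131.]
dist mm 234.3 n 10 rotvec/row [-0.001  0.07   0.001]
0 [ 0.94 -2.1   0.43]
1 [ 0.91 -2.1   0.49]
2 [ 0.87 -2.1   0.56]
3 [ 0.83 -2.11  0.61]
4 [ 0.78 -2.11  0.67]
5 [ 0.73 -2.11  0.72]
6 [ 0.68 -2.11  0.77]
7 [ 0.62 -2.11  0.81]
8 [ 0.56 -2.11  0.85]
9 [ 0.5  -2.11  0.89]
```

Call:
{"name": "servo_tool", "arguments": {
  "moves": [
    [[0,0.06,0,0.6,-1.5,-0.2,4],[0,0.07,0,0.7,-2.1,0,4],[0,0.07,0,0.7,-2.1,0.1,4],[0,0.07,0,0.7,-2.1,0.2,4],[0,0.07,0,0.7,-2.1,0.3,4],[0,0.07,0,0.7,-2.1,0.3,4],[0,0.07,0,0.7,-2.1,0.3,4],[0,0.07,0,0.7,-2.1,0.3,4],[0,0.07,0,0.6,-2,0.2,4],[0,0.06,0,0.4,-1.3,0,4],[0,0,0,0,-0.4,0,4],[0,0,0,0,0,0,4]]
  ]
}}

```text
time: 27.32
ee_pos: [0.5017, -0.1843, 0.1965]
tcp_rot: [-178.2, -39.6, 6.9]
wrist_force: [-0.4, 0.5, -0.1]
opening: 0.0397
```

```bash
python3 -c "
from h import *
plan(P3+.03*D3,T40,n=2)"
```

```text
t 27.32 p [ 0.5017 -0.1843  0.1965] rpy [-178.24  -39.6     6.86] F [-0.4  0.5 -0.1] op 0.0397 q [-34. -30. -32.  56.  26. 146.]
dist mm 58.9 n 2 rotvec/row [-0.015  0.003 -0.001]
0 [-0.08  0.19  2.94]
1 [-0.09  0.15  2.94]
```

Call:
{"name": "servo_tool", "arguments": {
  "moves": [
    [[-0.015,0.003,0,0,0.1,1,4],[-0.012,0,0,0,0.1,1.5,4],[0,0,0,0,0,1,4],[0,0,0,0,0,0.3,4],[0,0,0,0,0,0,4],[0,0,0,0,0,0,4]]
  ]
}}

```text
time: 27.82
ee_pos: [0.528, -0.1847, 0.1652]
tcp_rot: [-179.8, -39.2, 6.9]
wrist_force: [0.3, -0.2, 0.0]
opening: 0.0399
```

```bash
python3 -c "
from h import *
plan(G40,T40,n=4)
for n in('top','side'): 
  im=imaging.camera(n);cv2.imwrite(f'pics/{n}8.png',cv2.resize(im[170:270,220:330] if n=='top' else im[110:200,225:325],None,fx=5,fy=5,interpolation=2))
"
```

```text
t 27.82 p [ 0.528  -0.1847  0.1652] rpy [-179.82  -39.21    6.9 ] F [ 0.3 -0.2  0. ] op 0.0399 q [-31. -27. -34.  50.  23. 149.]
dist mm 88.1 n 4 rotvec/row [-0.001  0.003 -0.   ]
0 [-0.01 -0.03  2.2 ]
1 [-0.02 -0.03  2.2 ]
2 [-0.03 -0.04  2.2 ]
3 [-0.04 -0.04  2.2 ]
```

View pics/side8.png

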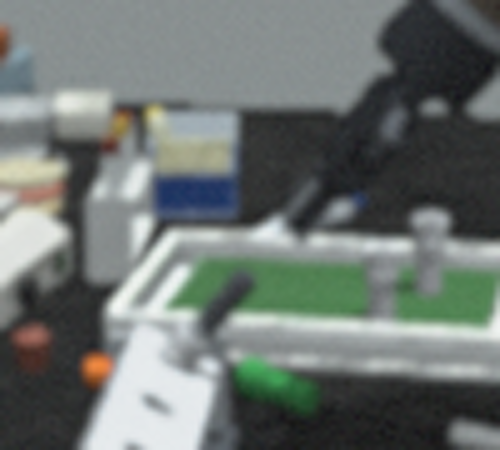

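View pics/top8.png

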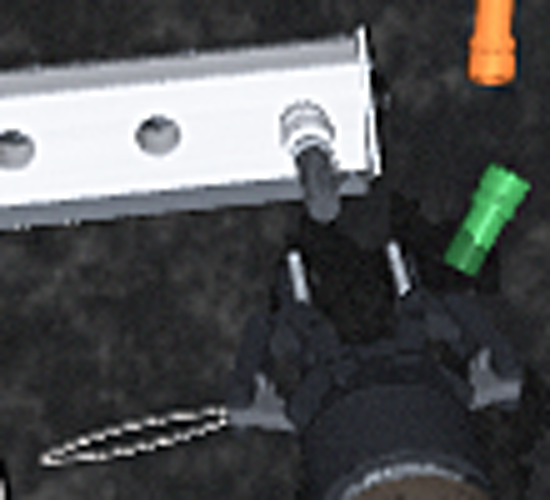

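Gauge is centred between the open fingers. Descending along it.

Call:
{"name": "servo_tool", "arguments": {
  "moves": [
    [[0,0.01,0,0,-0.05,1,4],[0,0,0,0,-0.05,2,4],[0,0,0,0,0,2,4],[0,0,0,0,0,1,4],[0,0,0,0,0,0.3,4],[0,0,0,0,0,0,4]]
  ]
}}

```text
time: 28.42
ee_pos: [0.5698, -0.1812, 0.1204]
tcp_rot: [179.9, -40.1, 6.9]
wrist_force: [0.5, 0.5, 0.0]
opening: 0.0401
```

```bash
python3 -c "
from h import *
plan(G40,T40,n=2)"
```

```text
t 28.42 p [ 0.5698 -0.1812  0.1204] rpy [179.9  -40.08   6.93] F [0.5 0.5 0. ] op 0.0401 q [-28. -22. -36.  41.  21. 152.]
dist mm 27.5 n 2 rotvec/row [ 0.001 -0.001 -0.   ]
0 [-0.26 -0.16  1.34]
1 [-0.26 -0.16  1.34]
```

Call:
{"name": "servo_tool", "arguments": {
  "moves": [
    [[0,0,0,-0.3,-0.2,0.6,4],[0,0,0,-0.2,-0.1,0.8,4],[0,0,0,0,0,0.7,4],[0,0,0,0,0,0.3,4],[0,0,0,0,0,0,4]]
  ]
}}

```text
time: 28.83
ee_pos: [0.5819, -0.1774, 0.0997]
tcp_rot: [179.8, -40.2, 7.0]
wrist_force: [0.3, -1.7, -0.1]
opening: 0.0403
```

```bash
python3 -c "
from h import *
plan(G40,T40,n=1)
im=imaging.camera('side');cv2.imwrite('pics/side9.png',cv2.resize(im[130:200,235:315],None,fx=8,fy=8,interpolation=2))"
```

```text
t 28.83 p [ 0.5819 -0.1774  0.0997] rpy [179.77 -40.22   6.97] F [ 0.3 -1.7 -0.1] op 0.0403 q [-26. -20. -37.  37.  21. 153.]
dist mm 3.4 n 1 rotvec/row [ 0.004 -0.004 -0.   ]
0 [-0.13 -0.08  0.3 ]
```

View pics/side9.png

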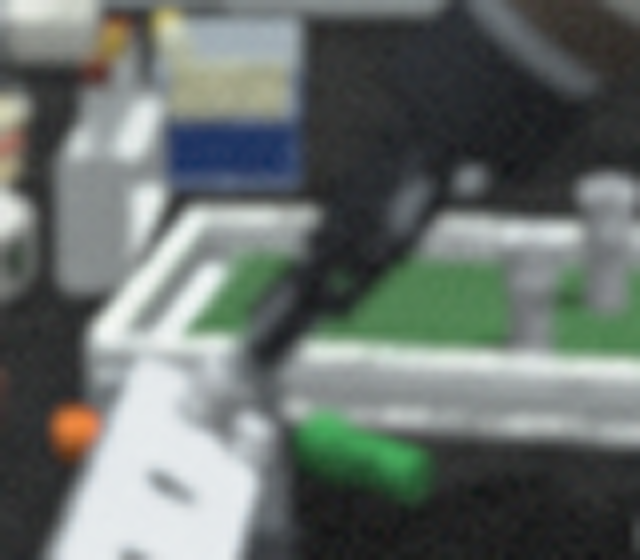

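Call:
{"name": "servo_tool", "arguments": {
  "moves": [
    [[0,0,0,-0.1,0,0.1,3],[0,0,0,0,0,0,1],[0,0,0,0,0,0,1],[0,0,0,0,0,0,1],[0,0,0,0,0,0,1]]
  ],
  "force": 35
}}

```text
time: 29.3
ee_pos: [0.5815, -0.1773, 0.0989]
tcp_rot: [179.8, -40.2, 7.0]
wrist_force: [1.3, 1.4, -1.6]
opening: 0.0169
```

```bash
python3 -c "
from h import *
st(2);plan(G40,T40,n=1);plan(M[2]+A*.016,TIL,n=4)"
```

```text
t 29.3 gap to rim mm 2.2 to-go tool cm [ 0.81 -0.15  0.37] rot [ 0.004 -0.179 -0.001] Ftool [ 0.1 -1.2  2.1] Tq [ 0.13 -0.65  0.  ] op 0.0169
t 29.3 p [ 0.5815 -0.1773  0.0989] rpy [179.8  -40.23   6.97] F [ 1.3  1.4 -1.6] op 0.0169 q [-26. -20. -37.  37.  21. 153.]
dist mm 2.8 n 1 rotvec/row [ 0.004 -0.004 -0.   ]
0 [-0.05 -0.06  0.26]
t 29.3 p [ 0.5815 -0.1773  0.0989] rpy [179.8  -40.23   6.97] F [ 1.3  1.4 -1.6] op 0.0169 q [-26. -20. -37.  37.  21. 153.]
dist mm 8.9 n 4 rotvec/row [ 0.001 -0.045 -0.   ]
0 [ 0.22 -0.04 -0.  ]
1 [ 0.22 -0.04 -0.01]
2 [ 0.22 -0.04 -0.02]
3 [ 0.22 -0.04 -0.03]
```

Call:
{"name": "servo_tool", "arguments": {
  "moves": [
    [[0,-0.03,0,0.15,-0.03,0,1],[0,-0.04,0,0.22,-0.03,0,1],[0,-0.04,0,0.2,-0.03,0,1],[0,-0.03,0,0.1,0,0,1],[0,0,0,0,0,0,1],[0,0,0,0,0,0,1]]
  ]
}}

```text
time: 29.8
ee_pos: [0.5863, -0.1763, 0.1032]
tcp_rot: [179.7, -31.9, 6.9]
wrist_force: [-1.5, 1.7, -1.7]
opening: 0.0171
```

```bash
python3 -c "
from h import *
st(2,.016)
for n in('top','side'): 
  im=imaging.camera(n);cv2.imwrite(f'pics/{n}10.png',cv2.resize(im[170:230,250:310] if n=='top' else im[140:200,235:295],None,fx=8,fy=8,interpolation=2))
"
```

```text
t 29.8 gap to rim mm -0.3 to-go tool cm [ 0.22 -0.11 -0.03] rot [ 0.005 -0.033 -0.001] Ftool [-2.  -1.9  0.7] Tq [ 0.07 -0.82 -0.01] op 0.0171
```

View pics/side10.png

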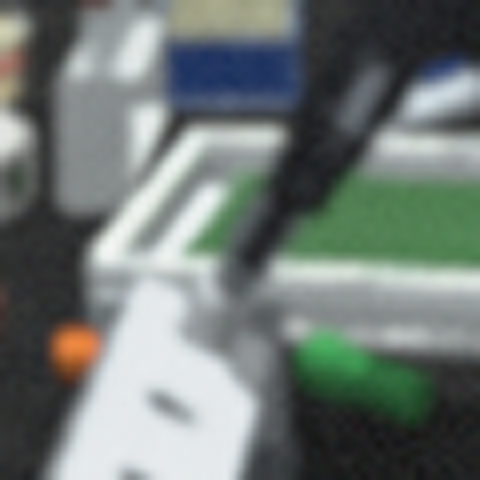

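View pics/top10.png

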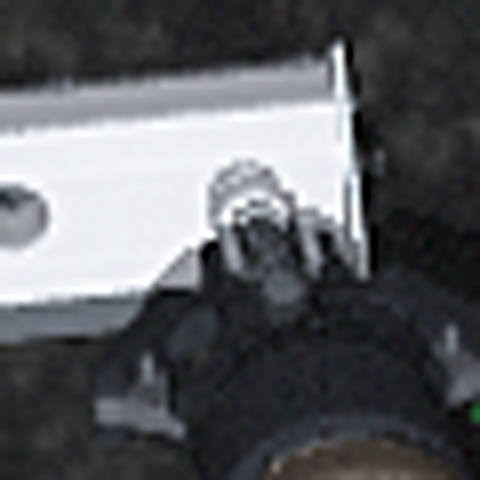

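Call:
{"name": "servo_tool", "arguments": {
  "moves": [
    [[0.003,-0.02,0,0.12,-0.05,0,1],[0.002,-0.013,0,0.08,-0.05,0,1],[0,0,0,0,0,0.1,1],[0,0,0,0,0,0.1,1],[0,0,0,0,0,0,1]]
  ]
}}

```text
time: 30.32
ee_pos: [0.5878, -0.1752, 0.1015]
tcp_rot: [-179.9, -29.9, 6.8]
wrist_force: [0.6, 0.5, -0.9]
opening: 0.017
```

```bash
python3 -c "
from h import *
st(2,.016)"
```

```text
t 30.32 gap to rim mm -2.6 to-go tool cm [ 0.18 -0.02 -0.26] rot [ 0.     0.002 -0.003] Ftool [ 0.1 -0.4  1.1] Tq [-0.02 -0.62  0.04] op 0.017
```

Call:
{"name": "servo_tool", "arguments": {
  "moves": [
    [[0,0,0,0.1,0,0.1,1],[0,0,0,0,0,0.1,1],[0,0,0,0,0,0.1,1],[0,0,0,0,0,0,1]]
  ]
}}

```text
time: 30.65
ee_pos: [0.5889, -0.1752, 0.1017]
tcp_rot: [-179.9, -29.9, 6.7]
wrist_force: [-3.1, 0.2, -0.6]
opening: 0.0173
```

```bash
python3 -c "
from h import *
st(2,.016)"
```

```text
t 30.65 gap to rim mm -3.0 to-go tool cm [ 0.07 -0.03 -0.3 ] rot [ 0.001  0.002 -0.004] Ftool [-3.  -0.6 -1. ] Tq [ 0.09 -1.07  0.01] op 0.0173
```

Call:
{"name": "servo_tool", "arguments": {
  "moves": [
    [[0,0,0,0,0,0.1,1],[0,0,0,0,0,0.15,1],[0,0,0,0,0,0.1,1],[0,0,0,0,0,0,1]]
  ]
}}

```text
time: 30.98
ee_pos: [0.5891, -0.1753, 0.1019]
tcp_rot: [-179.9, -29.9, 6.6]
wrist_force: [-1.2, 0.6, -0.6]
opening: 0.0174
```

```bash
python3 -c "
from h import *
st(2,.016)"
```

```text
t 30.98 gap to rim mm -2.9 to-go tool cm [ 0.04 -0.05 -0.3 ] rot [ 0.002  0.002 -0.005] Ftool [-1.3 -0.7 -0. ] Tq [ 0.   -0.79  0.04] op 0.0174
```

Home again (won't advance, laterally within 0.5 mm). Releasing with no shift, then checking before I retreat.

Call:
{"name": "servo_tool", "arguments": {
  "moves": [
    [[0,0,0,0,0,0,1.8],[0,0,0,0,0,0,1.9],[0,0,0,0,0,0,2.1],[0,0,0,0,0,0,2.4],[0,0,0,0,0,0,3],[0,0,0,0,0,0,4]]
  ]
}}

```text
time: 31.48
ee_pos: [0.5898, -0.1754, 0.1027]
tcp_rot: [-180.0, -30.0, 6.7]
wrist_force: [-0.9, -0.5, 0.4]
opening: 0.0397
```

```bash
python3 -c "
from h import *
st(2,.016)
for n in('top','side'): 
  im=imaging.camera(n);cv2.imwrite(f'pics/{n}11.png',cv2.resize(im[170:230,250:310] if n=='top' else im[140:200,235:295],None,fx=8,fy=8,interpolation=2))
"
```

```text
t 31.48 gap to rim mm -2.6 to-go tool cm [-0.06 -0.06 -0.26] rot [ 0.002 -0.001 -0.005] Ftool [-0.7  0.4 -0.8] Tq [ 0.02 -0.39 -0.02] op 0.0397
```

View pics/top11.png

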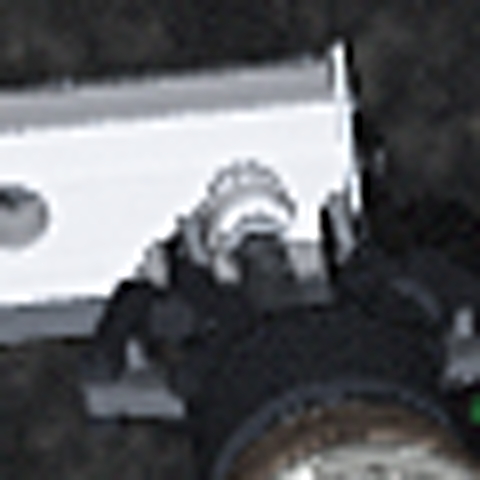

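Call:
{"name": "servo_tool", "arguments": {
  "moves": [
    [[0,0,0,0,0,-0.7,4],[0,0,0,0,0,-1.5,4],[0,0,0,0,0,-2.5,4],[0,0,0,0,0,-3,4],[0,0,0,0,0,-3,4],[0,0,0,0,0,-1,4],[0,0,0,0,0,0,4]]
  ]
}}

```text
time: 32.17
ee_pos: [0.5274, -0.1816, 0.208]
tcp_rot: [-179.9, -29.9, 6.7]
wrist_force: [0.6, 0.2, -0.0]
opening: 0.0404
```

```bash
python3 ax.py; python3 -c "
from h import *
print(bot.get_obs()['time'])
t=imaging.camera('top');s=imaging.camera('side')
cv2.imwrite('pics/z12.png',np.hstack([cv2.resize(t[185:220,270:295],None,fx=16,fy=16,interpolation=2),cv2.resize(s[155:190,255:280],None,fx=16,fy=16,interpolation=2)])[:560])"
```

```text
top [  5   3  11  15 103]
..................
..................
..................
........###.......
......######......
.....#######......
.....#######......
......#######.....
......##########..
......##########..
......########....
......########....
.......#######....
.......#######....
.......#######....
........######....
........######....
.........####.....
..................
..................
..................
..................
side [ 3  3 11 15 76]
....................
....................
....................
..........##........
.........####.......
........######......
.......######.......
......#######.......
.....#######........
.....######.........
....######..........
...########.........
...######...........
...#####............
...####.............
...####.............
...###..............
....##..............
axis [-0.541 -0.045  0.84 ] lean to robot deg 32.9 sideways 1.4
at z=.1: xr -0.0171 nominal -0.0053 yr -0.0016
32.2667
```

View pics/z12.png

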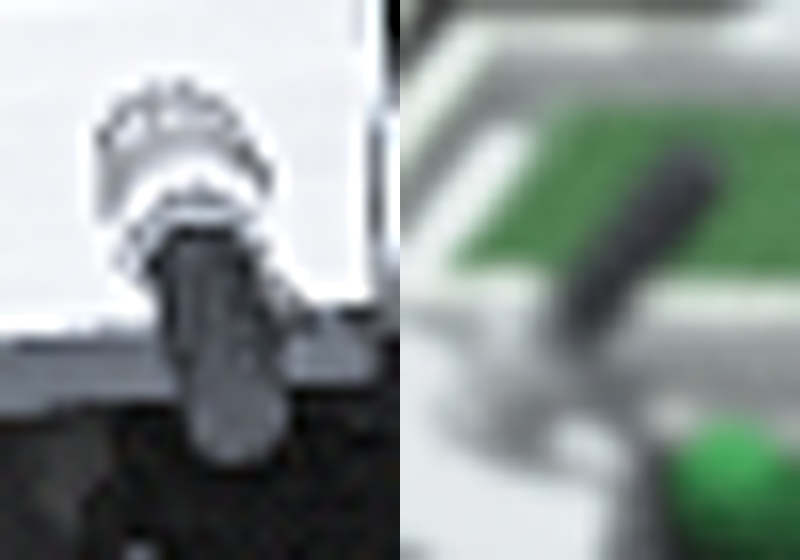

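The lean has shrunk but the handle end still sits about 10 mm towards the robot. I'll close the fingers and nudge the handle gently upslope, to measure the lean by touch and see whether it stays straight.

```bash
cat >> h.py <<'E'
XT=R.from_euler('xyz',TIL,degrees=True).as_matrix()[:,0]
def nud():
    o=bot.get_obs();d=o["ee_pos"]-M[2];Rt=R.from_euler('xyz',o["tcp_rot"],degrees=True)
    yt=Rt.as_matrix()[:,1]
    print("t",round(o["time"],2),"axial",(d@A*1e3).round(1),"xt",(d@XT*1e3).round(1),"yt",(d@yt*1e3).round(1),"pitch",o["tcp_rot"].round(1),"Ftool",Rt.inv().apply(o["wrist_force"]).round(1),"op",round(o["opening"],4))
E
python3 -c "
from h import *
nud();plan(M[2]+A*.075-.042*XT,TIL,n=4)"
```

```text
t 32.37 axial 131.9 xt -3.3 yt -1.9 pitch [-179.7  -29.6    6.6] Ftool [-0.1 -0.2  1.1] op 0.04
t 32.37 p [ 0.5274 -0.1808  0.2033] rpy [-179.67  -29.59    6.62] F [ 0.4  0.2 -1. ] op 0.04 q [-27. -20. -21.  64.  16. 150.]
dist mm 68.8 n 4 rotvec/row [-0.001  0.002 -0.001]
0 [-0.96  0.05  1.43]
1 [-0.96  0.05  1.43]
2 [-0.96  0.04  1.42]
3 [-0.96  0.04  1.42]
```

Call:
{"name": "servo_tool", "arguments": {
  "moves": [
    [[0,0.006,0,-1.5,0.1,0.3,0],[0,0,0,-1.6,0.1,0.8,0],[0,0,0,-0.8,0,1.3,0],[0,0,0,-0.3,0,1.5,0],[0,0,0,0,0,1,0],[0,0,0,0,0,0.3,0],[0,0,0,0,0,0,0]]
  ]
}}

```text
time: 32.95
ee_pos: [0.5159, -0.1807, 0.1227]
tcp_rot: [-179.1, -29.2, 6.5]
wrist_force: [-0.4, -1.4, 1.0]
opening: -0.0001
```

```bash
python3 -c "
from h import *
nud();plan(M[2]+A*.035-.042*XT,TIL,n=2)"
```

```text
t 32.95 axial 67.8 xt -53.6 yt -3.4 pitch [-179.1  -29.2    6.5] Ftool [ 0.1  1.3 -1.2] op -0.0001
t 32.95 p [ 0.5159 -0.1807  0.1227] rpy [-179.1   -29.24    6.51] F [-0.4 -1.4  1. ] op -0.0001 q [-28. -21. -30.  56.  17. 149.]
dist mm 34.9 n 2 rotvec/row [-0.006  0.007 -0.004]
0 [0.6  0.17 1.63]
1 [0.59 0.16 1.63]
```

Call:
{"name": "servo_tool", "arguments": {
  "moves": [
    [[-0.006,0.007,-0.004,0.2,0.15,0.8,0],[-0.006,0.006,-0.004,0.1,0.1,1.2,0],[0,0,0,0,0,0.8,0],[0,0,0,0,0,0.2,0],[0,0,0,0,0,0,0]]
  ]
}}

```text
time: 33.37
ee_pos: [0.5354, -0.1803, 0.0978]
tcp_rot: [180.0, -30.0, 7.1]
wrist_force: [-0.7, -0.7, -0.9]
opening: 0.0
```

```bash
python3 -c "
from h import *
nud()
im=imaging.camera('side');cv2.imwrite('pics/side13.png',cv2.resize(im[130:200,235:315],None,fx=8,fy=8,interpolation=2))"
```

```text
t 33.37 axial 36.5 xt -49.1 yt -1.2 pitch [180.  -30.    7.1] Ftool [-1.1  0.7  0.4] op 0.0
```

View pics/side13.png

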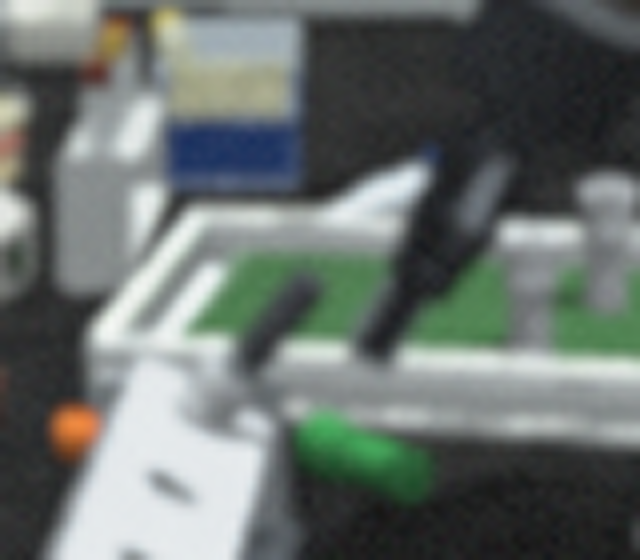

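Call:
{"name": "servo_tool", "arguments": {
  "moves": [
    [[0,0,0,0.4,0,0,0],[0,0,0,0.4,0,0,0],[0,0,0,0.3,0,0,0],[0,0,0,0.2,0,0,0],[0,0,0,0.1,0,0,0]]
  ]
}}

```text
time: 33.83
ee_pos: [0.5492, -0.1794, 0.1086]
tcp_rot: [179.9, -30.1, 7.2]
wrist_force: [-0.1, -0.6, 0.3]
opening: -0.0003
```

```bash
python3 -c "
from h import *
nud()"
```

```text
t 33.83 axial 39.0 xt -31.8 yt -0.4 pitch [179.9 -30.1   7.2] Ftool [-0.1  0.6 -0.3] op -0.0003
```

Call:
{"name": "servo_tool", "arguments": {
  "moves": [
    [[0,0,0,0.15,0,0.1,0],[0,0,0,0.15,0,0,0],[0,0,0,0.1,0,0,0]]
  ]
}}

```text
time: 34.08
ee_pos: [0.5538, -0.1789, 0.1105]
tcp_rot: [179.8, -30.2, 7.2]
wrist_force: [-0.0, 0.3, 0.7]
opening: 0.0001
```

```bash
python3 -c "
from h import *
nud()"
```

```text
t 34.08 axial 38.3 xt -26.9 yt -0.3 pitch [179.8 -30.2   7.2] Ftool [ 0.4 -0.3 -0.6] op 0.0001
```

Call:
{"name": "servo_tool", "arguments": {
  "moves": [
    [[0,0,0,0.1,0,0,0],[0,0,0,0.1,0,0,0]]
  ]
}}

```text
time: 34.25
ee_pos: [0.5556, -0.1787, 0.1115]
tcp_rot: [179.8, -30.1, 7.2]
wrist_force: [0.0, -0.0, -0.5]
opening: -0.0002
```

```bash
python3 -c "
from h import *
nud()
im=imaging.camera('side');cv2.imwrite('pics/side14.png',cv2.resize(im[140:190,245:295],None,fx=11,fy=11,interpolation=2))"
```

```text
t 34.25 axial 38.2 xt -24.8 yt -0.3 pitch [179.8 -30.1   7.2] Ftool [-0.2  0.   0.5] op -0.0002
```

View pics/side14.png

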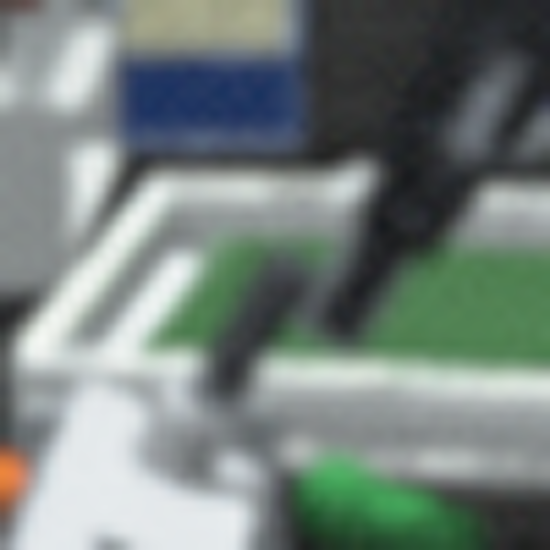

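```bash
python3 -c "
from h import *
p=bot.get_obs()['ee_pos'];print('tcp side',proj('side',p),'in crop',[(a+.5-b)*11 for a,b in zip(proj('side',p),(245,140))],'top',proj('top',p))
for k in(0,.006,.03,.054):
  print(k,[(a+.5-b)*11 for a,b in zip(proj('side',M[2]+A*k),(245,140))])
t=imaging.camera('top');cv2.imwrite('pics/top14.png',cv2.resize(t[180:230,260:310],None,fx=11,fy=11,interpolation=2))
print('tcp top crop',[(a+.5-b)*11 for a,b in zip(proj('top',p),(260,180))])
for k in(0,.054): print(k,[(a+.5-b)*11 for a,b in zip(proj('top',M[2]+A*k),(260,180))])
"
```

```text
tcp side (np.float64(273.81712945048537), np.float64(170.0897562799659)) in crop [np.float64(322.48842395533904), np.float64(336.487319079625)] top (np.float64(283.6782119122331), np.float64(211.9661927302626))
0 [np.float64(190.6515533584086), np.float64(398.5940325169252)]
0.006 [np.float64(200.10809289852568), np.float64(382.7004768621831)]
0.03 [np.float64(238.26698667444919), np.float64(318.56702726593653)]
0.054 [np.float64(276.966746616892), np.float64(253.52454678340624)]
tcp top crop [np.float64(265.9603310345642), np.float64(357.12812003288866)]
0 [np.float64(241.17478335039254), np.float64(195.79115885667292)]
0.054 [np.float64(271.357180782365), np.float64(293.77844652046036)]
```

View pics/top14.png

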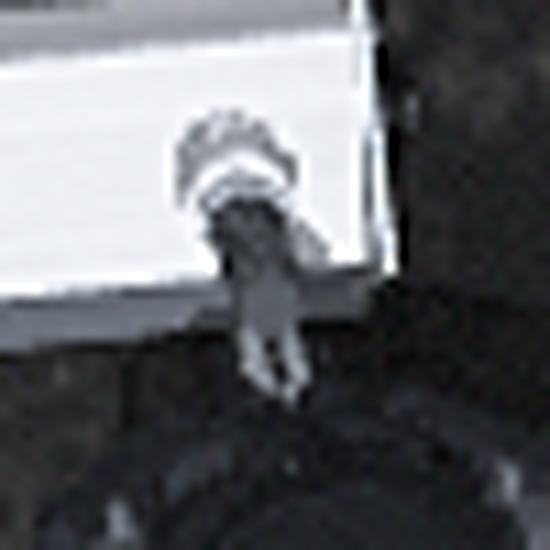

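The handle has moved to within about 2 mm of its nominal place with almost no force. Pushing slightly further until it resists.

Call:
{"name": "servo_tool", "arguments": {
  "moves": [
    [[0,0,0,0.12,0,0,0],[0,0,0,0.1,0,0,0]]
  ]
}}

```text
time: 34.52
ee_pos: [0.5573, -0.1784, 0.1124]
tcp_rot: [179.9, -30.1, 7.2]
wrist_force: [-2.0, 0.0, 0.2]
opening: 0.0001
```

```bash
python3 -c "
from h import *
nud()
im=imaging.camera('side');cv2.imwrite('pics/side15.png',cv2.resize(im[140:190,245:295],None,fx=11,fy=11,interpolation=2))"
```

```text
t 34.52 axial 38.1 xt -22.9 yt -0.3 pitch [179.9 -30.1   7.2] Ftool [-1.7 -0.3 -1.2] op 0.0001
```

View pics/side15.png

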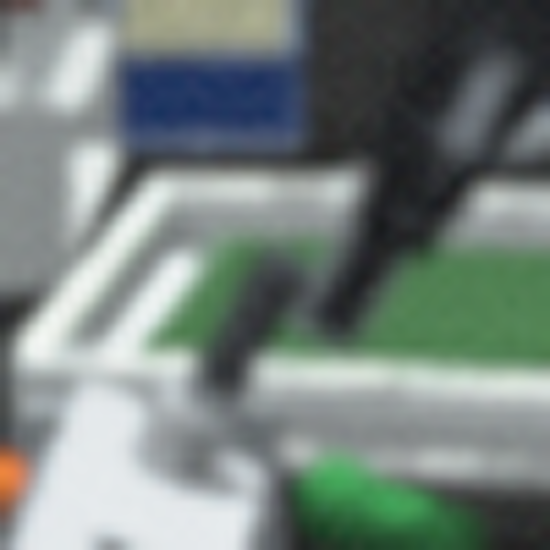

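Call:
{"name": "servo_tool", "arguments": {
  "moves": [
    [[0,0,0,0.12,0,0,0],[0,0,0,0.12,0,0,0]]
  ]
}}

```text
time: 34.73
ee_pos: [0.5589, -0.1782, 0.1133]
tcp_rot: [179.9, -30.0, 7.1]
wrist_force: [-2.8, -0.1, 0.6]
opening: 0.0002
```

```bash
python3 -c "
from h import *
nud()"
```

```text
t 34.73 axial 38.1 xt -21.0 yt -0.3 pitch [179.9 -30.    7.1] Ftool [-2.1 -0.2 -1.9] op 0.0002
```

Call:
{"name": "servo_tool", "arguments": {
  "moves": [
    [[0,0,0,0.12,0,0,0],[0,0,0,0,0,0,0]]
  ]
}}

```text
time: 34.9
ee_pos: [0.56, -0.1781, 0.1139]
tcp_rot: [179.9, -30.0, 7.1]
wrist_force: [-2.7, -0.4, 1.2]
opening: -0.0003
```

```bash
python3 -c "
from h import *
nud()
t=imaging.camera('top');s=imaging.camera('side')
cv2.imwrite('pics/z16.png',np.hstack([cv2.resize(t[185:220,270:295],None,fx=16,fy=16,interpolation=2),cv2.resize(s[155:190,255:280],None,fx=16,fy=16,interpolation=2)])[:560])"
```

```text
t 34.9 axial 38.1 xt -19.7 yt -0.2 pitch [179.9 -30.    7.1] Ftool [-1.8  0.1 -2.5] op -0.0003
```

View pics/z16.png

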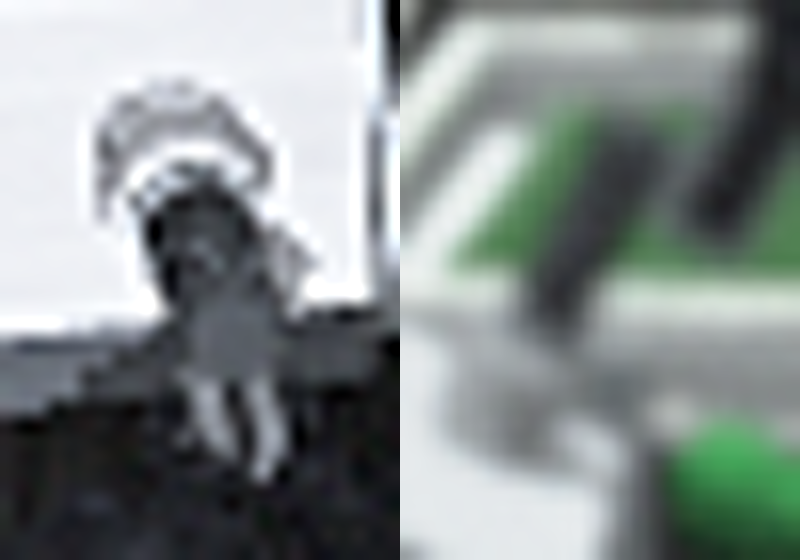

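The handle end is now at the nominal place (side px ≈(270.6,162.6), predicted (269.7,162.5)). I'll back the fingers off slowly and see whether it stays.

Call:
{"name": "servo_tool", "arguments": {
  "moves": [
    [[0,0,0,-0.08,0,0,0],[0,0,0,-0.1,0,0,0],[0,0,0,-0.1,0,0,0],[0,0,0,-0.15,0,0,0],[0,0,0,-0.25,0,0,0],[0,0,0,-0.4,0,0,0],[0,0,0,-0.5,0,0,0],[0,0,0,-0.3,0,0,0]]
  ]
}}

```text
time: 35.67
ee_pos: [0.5433, -0.18, 0.104]
tcp_rot: [179.9, -30.1, 7.2]
wrist_force: [-0.7, -0.3, -0.1]
opening: 0.0001
```

```bash
python3 -c "
from h import *
nud()
t=imaging.camera('top');s=imaging.camera('side')
cv2.imwrite('pics/z17.png',np.hstack([cv2.resize(t[185:220,270:295],None,fx=16,fy=16,interpolation=2),cv2.resize(s[155:190,255:280],None,fx=16,fy=16,interpolation=2)])[:560])"
```

```text
t 35.67 axial 38.0 xt -39.3 yt -0.5 pitch [179.9 -30.1   7.2] Ftool [-0.6  0.2 -0.3] op 0.0001
```

View pics/z17.png

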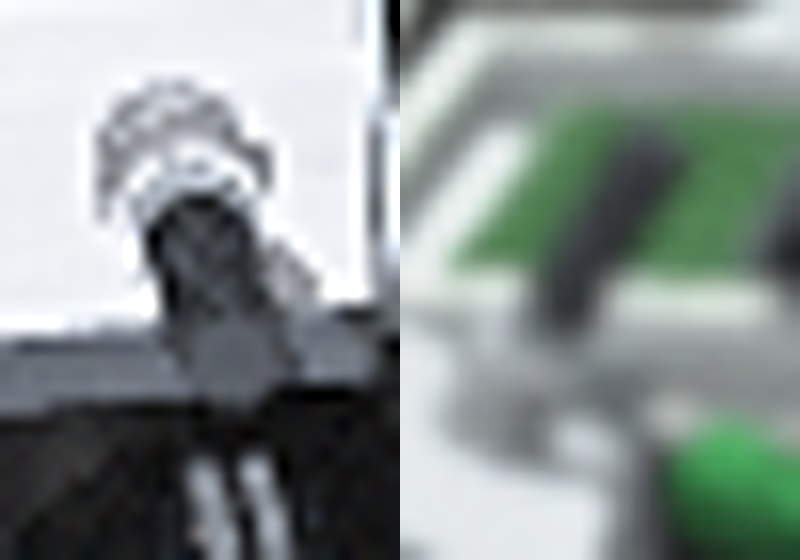

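It stays straight: handle end at top ≈(284,206.5) and side ≈(271,163.6), against predictions of (284.2,206.2) and (269.7,162.5). I'll back right off and check the stability.

Call:
{"name": "servo_tool", "arguments": {
  "moves": [
    [[0,0,0,-0.8,0,-0.3,0],[0,0,0,-1.5,0,-1,0],[0,0,0,-1,0,-2,0],[0,0,0,0,0,-3,0],[0,0,0,0,0,-3,0],[0,0,0,0,0,-2,0],[0,0,0,0,0,-0.5,0],[0,0,0,0,0,0,0],[0,0,0,0,0,0,0],[0,0,0,0,0,0,0],[0,0,0,0,0,0,0],[0,0,0,0,0,0,0]]
  ]
}}

```text
time: 36.77
ee_pos: [0.449, -0.1896, 0.1866]
tcp_rot: [-179.9, -29.8, 7.1]
wrist_force: [-0.1, 0.4, 0.5]
opening: 0.0001
```

```bash
python3 ax.py | grep -v '[.]#\|\.\.\.'; python3 -c "
from h import *
o=bot.get_obs();print(o['time'],o['ee_pos'],o['wrist_force'])
t=imaging.camera('top');s=imaging.camera('side')
cv2.imwrite('pics/z18.png',np.hstack([cv2.resize(t[185:220,270:295],None,fx=16,fy=16,interpolation=2),cv2.resize(s[155:190,255:280],None,fx=16,fy=16,interpolation=2)])[:560])
cv2.imwrite('pics/t18.png',cv2.resize(t[90:290,200:440],None,fx=3,fy=3,interpolation=2)[:600])"
```

```text
top [ 5  1  9 15 81]
side [ 1  3 10 14 73]
axis [-0.507 -0.011  0.862] lean to robot deg 30.3 sideways 3.4
at z=.1: xr -0.0093 nominal -0.0053 yr -0.0014
36.8667 [ 0.44891602 -0.18963217  0.18662227] [-0.05808178  0.12289539 -0.22343374]
```

View pics/z18.png

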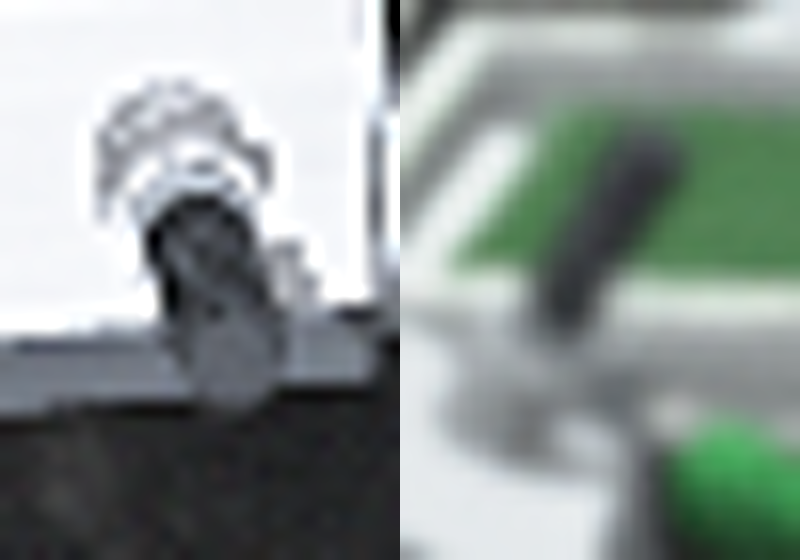

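View pics/t18.png

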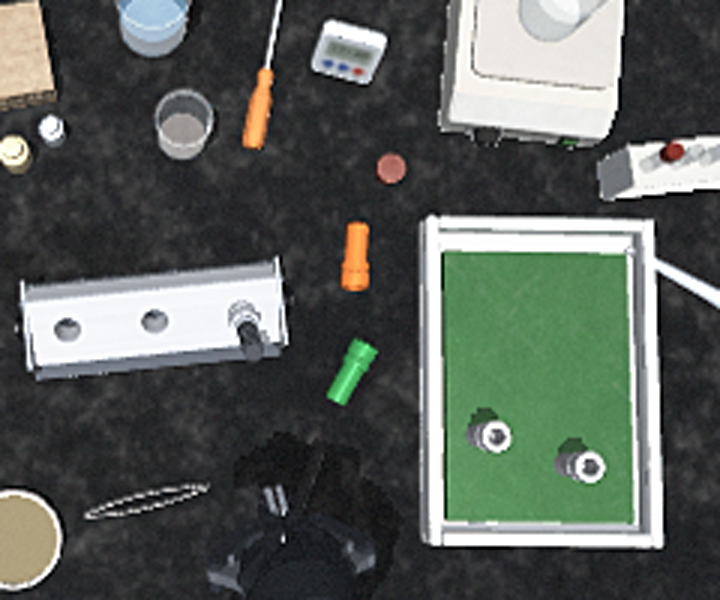

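Stable with a measured lean of 30.3°. Both other sleeves stand in the tray, the beaker is upright and the arm is clear, so I'm handing in.

```bash
python3 -c "
from workcell import bot
print(bot.job_done())"
```

```text
the job is handed in; nothing more can be done
None
```

The gauge is fully home in the right sleeve (sleeve 3), which is back in its own place in the rack. Sleeves 1 and 2 are in the white tray. I handed the job in at about 37 s of the 72 s allowed; no verdict came back.

- **Trying the sleeves:** I tried them left to right. Sleeves 1 and 2 stopped the gauge about 16 mm off the rim, at no more than about 24 N. Sleeve 3 took it fully, shoulder to rim.
- **Lean found and mended:** After my first release the gauge in sleeve 3 leaned about 40° instead of 30°, because the sleeve had tipped in its loose hole. Regripping and reseating it only partly cured that. A light nudge of about 3 N with closed fingers straightened it, and it stayed put after I backed away.
- **Last checks:**
  - The gauge axis measured 30.3° towards the robot, and the handle's end was within about 2 pixels of its predicted fully-home place in both views.
  - The axis also read 3.4° sideways, and about 4 mm towards the robot near the shoulder. I put both down to coarse pixels but did not confirm it.
  - Sleeves 1 and 2 stand upright in the tray, the beaker is standing where it was, and the gripper was well clear.

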